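Pack, clip down and dock a jam order

ROBOT

A 6-joint arm with a two-finger parallel gripper is mounted at the origin on a cart in front of the work surface, level with it; the furniture and walls round the work are solid. World frame = base frame: x ahead of the robot, y to its left, z up, the work surface at z = 0. Lengths are in m, angles in degrees, forces in N, time in s.
With the tool pointing down it reaches from about 0.325 to 0.9 m from the base axis. Payload 6.1 kg.
Tool frame: the origin (TCP) lies between the finger pads; the fingertips stand 11 mm ahead of it and the grasp point (between the pads) lies 8 mm behind it; z points along the fingers, y is the direction in which the jaws open and shut (so a half turn about z gives the same grasp; the last joint's range is limited). The gripper opens to 85 mm and grips with 20 to 120 N. Pads are 22 mm wide; open, the fingers measure 114 mm over their backs; the gripper's body (76 mm by 85 mm) begins 54 mm behind the grasp point. The pads swing forward as they close: fully open they stand 13 mm farther back than shut.
Start: joints at [-79.532, 12.628, 87.462, -0, 79.91, -7.225], TCP at [0.19, -0.595, 0.22] pointing down, gripper open.
Joint ranges: [-170.65, 170.65], [-52.31, 119.04], [5.05, 147.46], [-71.25, 251.25], [11.57, 151.72], [-153.62, 153.62]. Speed limits (degrees/s): [147.25, 147.25, 172.46, 180, 180, 180].

INTERFACE

Orientations are given as a 3x3 rotation matrix whose columns are the frame's x, y, z axes.
In Python, from station import bot, vision gives the robot as it stands. The module is installed in compiled form; this text tells all that it offers.
- The arm moves only by the tool play_rows, never from a script. Its argument "motion" is a list of rows, each a list of 5 numbers: the shift along the tool's x, y, z in mm, then the turn about the tool's z in rad, then the finger opening in mm, from 0 to 85.4. In form: [[x, y, z, roll, claw], ...]. A call has 1 to 20 rows; each row shifts and turns the commanded pose from where the row before left it, along the tool's axes as they then stand; what a row does not reach is not made up. A row lasts 1/8 s, in which the tool goes at most 62.5 mm and 10.7 degrees, less where a joint would pass 70% of its speed; a pose out of reach is approached as far as the arm can. A call with a gripper value outside its range is refused whole. The fingers move at their own pace and stop on an object; "squeeze" is the grip in N (left out, the last holds). Time passes only in rows, so rows that do not move let the fingers close. It gives the time, the measured TCP pose, the force and the opening at its end, in the units of the state.
- bot.get_obs(): the state, without advancing time (a new reading comes with each control period).
- vision.get_image(name): name is "side" or "top" or "wrist"; returns (picture, depth): 420x560x3 uint8, red, green, blue; 420x560 float32, m along the optical axis (not along the pixel's ray), 0 where there is no reading.
- vision.camera_info(name): a dict with "intrinsics" (3x3 intrinsics, pixels), "R" (3x3) and "t" (3): a world point X has camera coordinates R X + t; the wrist camera has in their place "mount" (4x4, takes a point from camera to tool coordinates, whose origin is the TCP and whose axes are the flange's). Camera axes: x right, y down, z forward; pixel columns grow to the right and rows downward; lengths in m; the calibration is good to about 2 mm. The wrist camera is an equidistant fisheye: a pixel r from the principal point sees the ray r / f radians off the axis. A picture is of the moment at which its call begins: read the wrist's pose just before it. camera_info takes no time and is no camera call.
- bot.job_done(): hands the job in, once; it reports no verdict.
The state is a dict: "clock": time; "joint_pos": joint angles; "qd": joint speeds; "effort": joint torques, N m; "ee_pos": TCP position; "tcp_rot": TCP orientation; "contact_force": force on the tool from outside, world axes, zero at the start; "wrist_torque": the same for the moment, N m; "grip_width": finger opening in m.
Only numpy, scipy, OpenCV 4.12 (cv2) and the standard library are available. Lean on these libraries where they do the work, as an engineer would, in place of code of your own. Each camera call takes 0.05 s, during which the arm holds its last target. There are 200 camera calls.

TASK

Pack the jam order: put every little square jam jar that is on the counter into the white delivery box, lay the grey lid squarely on the box, and snap down its four blue clips in opposite-corner order (any clip first, then the one diagonally across from it, then the other two). Then push the closed box along its rails all the way home, turn the red lock handle anticlockwise (seen from above) as far as it goes, and let go. Do not turn the lock before the box is home, and leave the other things on the counter where they are.

Things in the scene. Friction and masses are not known exactly. Their poses are not given: they have to be found in the camera images.
- jar_1: square portion jam jar, amber with paper band and brass cap, 36 x 36 x 50 mm, 70 g; origin at the centre of its underside, z up through the cap, x and y square to its sides; may be absent (None)
- jar_2: square portion jam jar, red with paper band and brass cap, 36 x 36 x 50 mm, 70 g; origin at the centre of its underside, z up through the cap, x and y square to its sides; may be absent (None)
- jar_3: square portion jam jar, amber with paper band and brass cap, 36 x 36 x 50 mm, 70 g; origin at the centre of its underside, z up through the cap, x and y square to its sides; may be absent (None)
- jar_4: square portion jam jar, red with paper band and brass cap, 36 x 36 x 50 mm, 70 g; origin at the centre of its underside, z up through the cap, x and y square to its sides; may be absent (None)
- lid: grey lid, plate 150 (x) x 210 (y) x 6 mm; under it a plug 132 x 192 x 6 mm drops inside the box rim with 4 mm play. 220 g. Origin: centre of the plug's underside, z up. Blue bar handle along y across the middle: 84 mm long, 12 wide (x), 14 high, centre 45 mm above the origin, on end posts, gap of 26 mm under it. Seated, the origin is 56 mm above the box floor; either way round (half turn) fits
- box_floor (a point): centre of the inner floor of the white delivery box, 27 mm above the counter, moving with the box on its rails. z up, x away from the robot across the box's short side, y along its long side, which is the sliding direction (towards home). Inside 140 x 200 mm, 62 mm deep, walls 5 mm, outside 150 x 210 mm; the rim is 62 mm above the floor
- box_push (a point): middle of the box's outer end wall on its -y end (grey pad), where the box is pushed; 57 mm above the counter; the dock's base plate under it is 12 mm high and reaches 25 to 85 mm beyond the wall
- box (a joint): position of the box on its rails in m: 0 = pulled out, 0.06 = fully home; grows along +y of box_floor; friction about 5 N, stays where left
- lock (a joint): angle of the red lock handle in rad: 0 = unlocked (bar parallel to the sliding direction), 1.4 = fully locked against its stop; grows anticlockwise seen from above; friction 0.05 Nm, stays where left
- lock_grip (a point): centre of the red lock bar, on its vertical axis, 88 mm above the counter; the bar is 60 mm long (y of this frame), 12 mm wide (x) and 30 mm high; nothing else within 40 mm of it sideways at that height
- clip_a (a joint): blue clip hinged near the box's near-right (-x, -y) corner; rad: 0 = snapped down flat over the lid; 1.9 = fully open, standing up and leaning outward. Stiff hinge (0.03 Nm, 1.1 N at the tip), stays where left. To shut it, push its upstanding arm inward over the box from outside, then press it flat, moving inward and down together with the tip (straight down can jam by friction)
- clip_b (a joint): blue clip hinged near the box's near-left (-x, +y) corner; rad: 0 = snapped down flat over the lid; 1.9 = fully open, standing up and leaning outward. Stiff hinge (0.03 Nm, 1.1 N at the tip), stays where left. To shut it, push its upstanding arm inward over the box from outside, then press it flat, moving inward and down together with the tip (straight down can jam by friction)
- clip_c (a joint): blue clip hinged near the box's far-left (+x, +y) corner; rad: 0 = snapped down flat over the lid; 1.9 = fully open, standing up and leaning outward. Stiff hinge (0.03 Nm, 1.1 N at the tip), stays where left. To shut it, push its upstanding arm inward over the box from outside, then press it flat, moving inward and down together with the tip (straight down can jam by friction)
- clip_d (a joint): blue clip hinged near the box's far-right (+x, -y) corner; rad: 0 = snapped down flat over the lid; 1.9 = fully open, standing up and leaning outward. Stiff hinge (0.03 Nm, 1.1 N at the tip), stays where left. To shut it, push its upstanding arm inward over the box from outside, then press it flat, moving inward and down together with the tip (straight down can jam by friction)
- clip_a_tip (a point): tip of the clip's arm (28 mm wide along the long side of the box, 5 mm thick, tip 28 mm from the hinge). The hinge axis is parallel to the long side and lies 82 mm from the middle of the box and 65 mm above the box floor, 60 mm from the middle along the long side
- clip_b_tip (a point): tip of the clip's arm (28 mm wide along the long side of the box, 5 mm thick, tip 28 mm from the hinge). The hinge axis is parallel to the long side and lies 82 mm from the middle of the box and 65 mm above the box floor, 60 mm from the middle along the long side
- clip_c_tip (a point): tip of the clip's arm (28 mm wide along the long side of the box, 5 mm thick, tip 28 mm from the hinge). The hinge axis is parallel to the long side and lies 82 mm from the middle of the box and 65 mm above the box floor, 60 mm from the middle along the long side
- clip_d_tip (a point): tip of the clip's arm (28 mm wide along the long side of the box, 5 mm thick, tip 28 mm from the hinge). The hinge axis is parallel to the long side and lies 82 mm from the middle of the box and 65 mm above the box floor, 60 mm from the middle along the long side
- jam_jar_large: bystander: large strawberry jam jar, 62 mm across, 85 mm high; origin at the centre of its underside
- marker: bystander: red and white marker pen lying down, 135 mm long

How it is judged:
By the outcome, as a careful person would: the job done as asked, in the order asked, and still so for the second after the job is handed in, with the robot touching nothing.
Of jar_1, jar_2, jar_3, jar_4 only 2 to 4 are there at a start; the rules pass over those that are not, and their reading is None.
At some moment in a run one of jar_1, jar_2, jar_3, jar_4 may be knocked a few centimetres aside while the robot is not near it.
Once in a run the grip may slacken for a moment while it holds something.
It also fails if it takes over 210 s, if anything falls off the work surface, if the arm or the gripper's body presses on something with over 40 N, if the wrist force passes 120 N, or if a joint passes its speed limit or range.

## Working session

There is one attempt and no reset: what is moved stays moved. The work goes in short steps, Python scripts to look and compute and a tool call to move; the robot and the scene stay as the last step left them, time stands still between calls to the robot, and variables do not carry over. Pictures are saved under pics/ and viewed, about 12 in all and at most 16, crops included, and the job is handed in when it is done.

Besides the shell and the picture viewer there is one more tool, called after "Emit:" as a command line: name --pt "numbers of a row" for each row, then --argument value for the rest. play_rows: Moves the arm, as the interface text tells. Its arguments: {"type":"object","properties":{"motion":{"type":"array","items":{"type":"array","items":{"type":"number"}}},"squeeze":{"type":"number"}},"required":["motion"]}

```bash
mkdir -p pics; cat > h.py <<'E'
import numpy as np, cv2
from station import bot, vision
def save(cam,name,crop=None,scale=1):
    im,d=vision.get_image(cam); np.savez(''+name+'.npz',im=im,d=d)
    b=im[:,:,::-1]
    if crop: x0,y0,x1,y1=crop; b=b[y0:y1,x0:x1]
    if scale!=1: b=cv2.resize(b,None,fx=scale,fy=scale,interpolation=cv2.INTER_CUBIC)
    cv2.imwrite('pics/'+name+'.png',b); return im,d
def world(cam,d):
    c=vision.camera_info(cam);K=np.array(c['intrinsics']);R=np.array(c['R']);t=np.array(c['t'])
    v,u=np.mgrid[:d.shape[0],:d.shape[1]]
    P=np.stack([(u-K[0,2])/K[0,0]*d,(v-K[1,2])/K[1,1]*d,d],-1)
    return (P-t)@R
def atz(cam,u,v,z):
    c=vision.camera_info(cam);K=np.array(c['intrinsics']);R=np.array(c['R']);t=np.array(c['t'])
    r=R.T@np.array([(u-K[0,2])/K[0,0],(v-K[1,2])/K[1,1],1]);o=-R.T@t
    return o+r*(z-o[2])/r[2]
E
python3 - <<'E'
from h import *
np.set_printoptions(precision=3,suppress=True)
o=bot.get_obs()
for k in o: print(k,np.array(o[k]))
for n in('top','side'):
    save(n,n+'0',scale=1.4); c=vision.camera_info(n); print(n,c)
print(vision.camera_info('wrist'))
E
```

```text
clock 0.0
joint_pos [-79.533  12.675  87.525   0.001  79.91   -7.225]
qd [ 0.072  0.03   0.041 -0.043 -0.114 -0.012]
effort [ -0.001 -49.69  -38.939  -0.      0.011   0.   ]
ee_pos [ 0.19  -0.595  0.219]
tcp_rot [[ 0.953  0.304 -0.   ]
 [ 0.304 -0.953  0.002]
 [ 0.    -0.002 -1.   ]]
contact_force [0.029 0.213 0.279]
wrist_torque [0.017 0.043 0.005]
grip_width 0.08526535338841788
top {'intrinsics': array([[463.46 ,   0.   , 270.034],
       [  0.   , 463.46 , 202.608],
       [  0.   ,   0.   ,   1.   ]]), 'R': array([[ 0.029, -1.   , -0.001],
       [-0.99 , -0.028, -0.135],
       [ 0.135,  0.005, -0.991]]), 't': array([-0.021,  0.606,  1.555])}
side {'intrinsics': array([[467.853,   0.   , 282.644],
       [  0.   , 467.853, 213.96 ],
       [  0.   ,   0.   ,   1.   ]]), 'R': array([[-0.857, -0.516,  0.013],
       [-0.245,  0.385, -0.89 ],
       [ 0.454, -0.765, -0.456]]), 't': array([0.541, 0.239, 1.032])}
{'intrinsics': array([[325.192,   0.   , 287.539],
       [  0.   , 325.192, 209.695],
       [  0.   ,   0.   ,   1.   ]]), 'mount': array([[ 0.001, -0.957, -0.289,  0.075],
       [ 1.   ,  0.001, -0.001, -0.001],
       [ 0.001, -0.289,  0.957, -0.153],
       [ 0.   ,  0.   ,  0.   ,  1.   ]])}
```

View pics/top0.png

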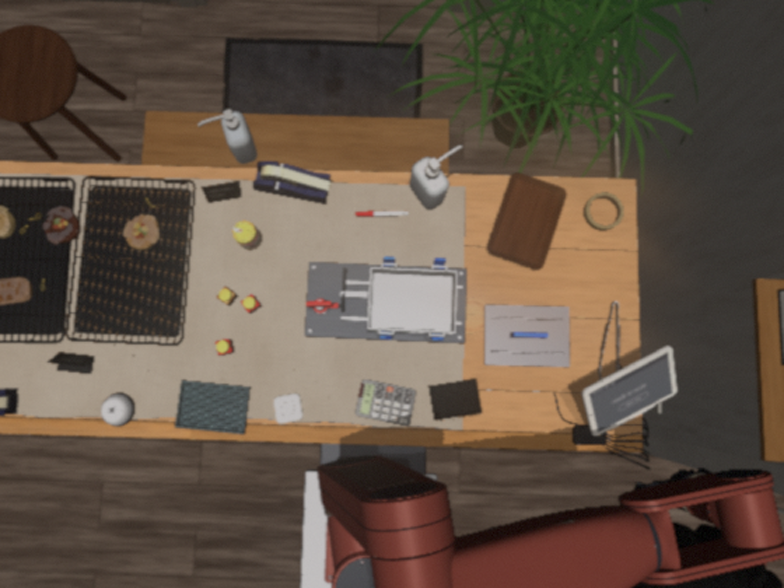

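View pics/side0.png

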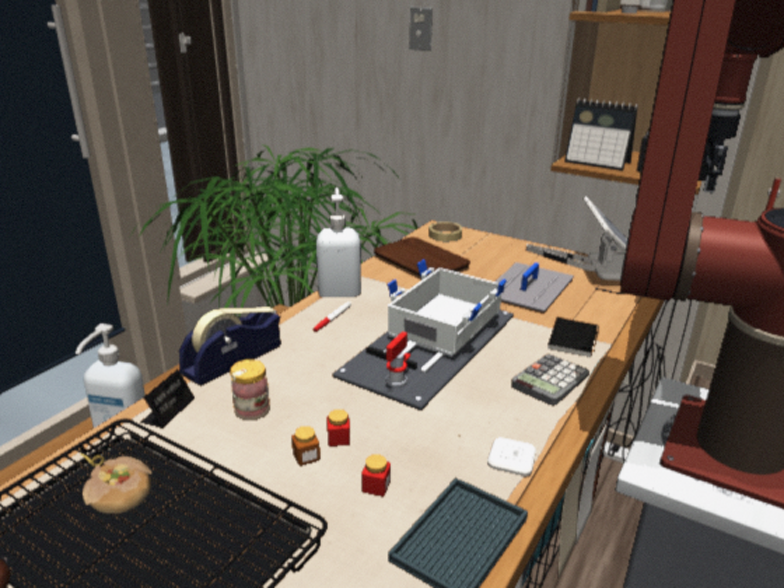

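Top view (1.4× px): jars at (227,296) amber, (250,303) and (223,347) red; large jar at (245,233), box centred at (412,300), lock at (322,306), lid at (527,335), clips open at (388,261), (440,263), (386,336), (437,338). The side view shows the same three small jars.

```bash
cat > m.py <<'E'
from h import *
np.set_printoptions(precision=4,suppress=True)
z=np.load('top0.npz');im=z['im'];P=world('top',z['d'])
hsv=cv2.cvtColor(im,cv2.COLOR_RGB2HSV);H,S,V=[hsv[...,i].astype(int) for i in range(3)]
x,y,zz=P[...,0],P[...,1],P[...,2]
print('clearbounds',x[(zz>-.02)].min())
def comps(m,n,mina=8):
    k,l,st,c=cv2.connectedComponentsWithStats(m.astype(np.uint8))
    for i in range(1,k):
        if st[i,4]>=mina:
            q=P[l==i]; r=cv2.minAreaRect((q[:,:2]*1000).astype(np.float32)); print(n,st[i,4],c[i],q.mean(0),'zmax',q[:,2].max(),'rect',np.round(r[0],1),np.round(r[1],1),round(r[2],1))
reg=(x>.3)&(x<.9)&(y>-.5)&(y<.6)
comps(reg&(zz>.035)&(zz<.065)&(y>.3),'jar')
comps(reg&(zz>.075)&(zz<.105)&(y>-.25)&(y<.2),'rim')
comps(reg&(H>100)&(H<130)&(S>120),'blue')
comps(reg&((H<8)|(H>172))&(S>150),'red')
comps(reg&(zz>.003)&(zz<.03)&(y<-.15)&(y>-.42)&(S<60)&(V>70),'lid',100)
E
python3 m.py; python3 -c "
import numpy as np,cv2
im=np.load('top0.npz')['im'][:,:,::-1]
a=cv2.resize(im[180:275,140:340],None,fx=4,fy=4,interpolation=2);cv2.imwrite('pics/c1.png',a)"
```

```text
clearbounds -0.11817092570498526
jar 10 [184.7 118.4] [0.8948 0.305  0.0504] zmax 0.061477945494858 rect [895.9 306.1] [7.7 8.2] 2.4
jar 151 [156.7748 133.6689] [0.8373 0.4    0.0488] zmax 0.0638683231593022 rect [835.7 398.8] [19.9 88. ] 10.5
jar 20 [182.65 131.55] [0.8466 0.3092 0.052 ] zmax 0.06424948335959144 rect [848.3 308. ] [18.  10.6] 72.7
jar 367 [104.2316 165.3569] [0.7177 0.5724 0.0558] zmax 0.06485537352204647 rect [719.7 571.2] [56.2 88.4] 89.2
jar 33 [177.7273 173.8485] [0.6952 0.3173 0.0556] zmax 0.06480443961155521 rect [696.6 322.5] [14.7 46.8] 9.2
jar 102 [161.4412 210.6667] [0.5672 0.3678 0.0465] zmax 0.05927550543844309 rect [568.5 369.1] [35.9 35.1] 58.6
jar 77 [177.3117 215.8961] [0.5507 0.3121 0.0481] zmax 0.05926026971063086 rect [550.8 310.3] [33.  33.7] 35.4
jar 98 [159.602  247.0918] [0.443  0.3663 0.0473] zmax 0.062414652198808464 rect [443.9 367.9] [34.3 36.5] 14.6
rim 145 [222.9379 128.7034] [0.8508 0.1651 0.0855] zmax 0.1010193336723781 rect [849.3 164.2] [82.1 34.6] 68.3
rim 69 [304.4348 137.4638] [ 0.8267 -0.1137  0.09  ] zmax 0.10427076981332806 rec
[... 473 characters left out ...]
 3.6 12.5] 1.2
red 23 [260.087  152.3478] [0.7893 0.0377 0.0145] zmax 0.01942339798748028 rect [789.5  38.1] [ 7.6 35.8] 5.4
red 38 [228.8947 216.4737] [0.5489 0.1314 0.0951] zmax 0.1085874218194698 rect [550.  129.4] [ 7.4 62.9] 1.5
red 9 [163.7778 249.8889] [0.4342 0.3536 0.0386] zmax 0.04613510212785117 rect [433.7 354.2] [ 7.6 12. ] 60.3
lid 417 [327.283  219.3621] [ 0.5576 -0.2042  0.0122] zmax 0.02735936255030065 rect [ 569.9 -198.9] [ 65.5 224.5] 82.2
lid 330 [317.7697 216.0667] [ 0.5665 -0.1695  0.0257] zmax 0.029999585766233374 rect [ 567. -169.] [ 36.8 134.6] 88.9
lid 1724 [367.3735 239.3057] [ 0.4919 -0.3439  0.0122] zmax 0.024873685108576894 rect [ 492.8 -345.5] [148.5 148.9] 0.0
```

View pics/c1.png

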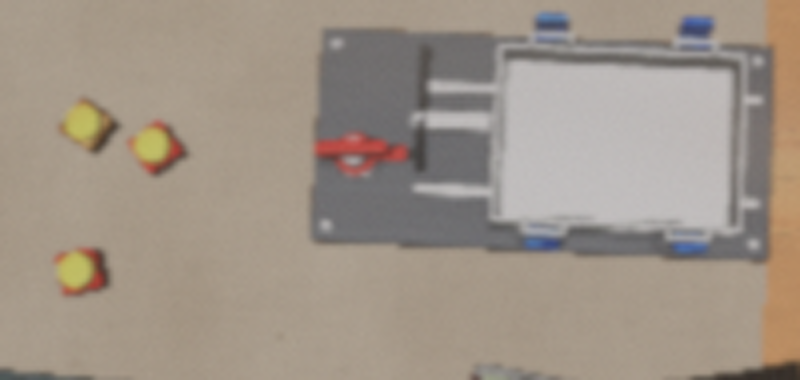

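```bash
cat >> h.py <<'E'
def wworld(d,o):
    """wrist depth -> world points"""
    c=vision.camera_info('wrist');K=np.array(c['intrinsics']);M=np.array(c['mount'])
    v,u=np.mgrid[:d.shape[0],:d.shape[1]]
    a,b=(u-K[0,2]),(v-K[1,2]);r=np.hypot(a,b);th=r/K[0,0];r=np.where(r==0,1e-9,r)
    k=np.tan(np.minimum(th,1.4))
    C=np.stack([a/r*k*d,b/r*k*d,d],-1)
    return (C@M[:3,:3].T+M[:3,3])@np.array(o['tcp_rot']).T+np.array(o['ee_pos'])
def wlook(name,scale=1.4):
    o=bot.get_obs();im,d=save('wrist',name,scale=scale);P=wworld(d,o)
    np.savez(''+name+'.npz',im=im,d=d,P=P);return im,d,P
def plan(*w,o=None):
    """w: (x,y,z,theta_deg,nrows) world TCP + tool-x heading; prints per-row tool shifts (mm, rad)"""
    o=o or bot.get_obs();R=np.array(o['tcp_rot']);p=np.array(o['ee_pos'])
    th=np.degrees(np.arctan2(R[1,0],R[0,0]));print('at',np.round(p,4),'th',round(th,2),'tilt',np.round(R[2,:2],4))
    for x,y,z,t,n in w:
        dth=(t-th+180)%360-180; dx,dy,dz=(np.array([x,y,z])-p)*1000/n
        print(f'-> {x:.3f} {y:.3f} {z:.3f} th{t:.0f} rows {n}: total tool-at-start', end=' ')
        rows=[]
        for i in range(n):
            a=np.radians(th+dth*i/n); rows.append([round(np.cos(a)*dx+np.sin(a)*dy,1),round(np.sin(a)*dx-np.cos(a)*dy,1),round(-dz,1),round(-np.radians(dth/n),4)])
        print(rows if abs(dth)>.5 and n>1 else [rows[0],'x',n])
        p=np.array([x,y,z]);th=t
E
python3 - <<'E'
from h import *
z=np.load('top0.npz');P=world('top',z['d']);x,y,zz=P[...,0],P[...,1],P[...,2]
m=(x>.2)&(x<.6)&(y>-.75)&(y<-.43)&(zz>.06)
import numpy as np
print(m.sum(),P[m].min(0),P[m].max(0))
plan((.2,-.56,.36,17.7,3),(.45,-.25,.36,0,9),(.47,.30,.25,0,10))
E
```

```text
4294 [ 0.20010169 -0.71867382  0.06001792] [ 0.46922767 -0.43003533  0.63692295]
at [ 0.1898 -0.5949  0.2194] th 17.7 tilt [ 0.0002 -0.0018]
-> 0.200 -0.560 0.360 th18 rows 3: total tool-at-start [[np.float64(6.8), np.float64(-10.0), np.float64(-46.9), np.float64(-0.0)], 'x', 3]
-> 0.450 -0.250 0.360 th0 rows 9: total tool-at-start [[np.float64(36.9), np.float64(-24.4), np.float64(-0.0), np.float64(0.0343)], [np.float64(36.1), np.float64(-25.6), np.float64(-0.0), np.float64(0.0343)], [np.float64(35.2), np.float64(-26.8), np.float64(-0.0), np.float64(0.0343)], [np.float64(34.2), np.float64(-28.0), np.float64(-0.0), np.float64(0.0343)], [np.float64(33.3), np.float64(-29.2), np.float64(-0.0), np.float64(0.0343)], [np.float64(32.2), np.float64(-30.3), np.float64(-0.0), np.float64(0.0343)], [np.float64(31.2), np.float64(-31.4), np.float64(-0.0), np.float64(0.0343)], [np.float64(30.1), np.float64(-32.5), np.float64(-0.0), np.float64(0.0343)], [np.float64(28.9), np.float64(-33.5), np.float64(-0.0), np.float64(0.0343)]]
-> 0.470 0.300 0.250 th0 rows 10: total tool-at-start [[np.float64(2.0), np.float64(-55.0), np.float64(11.0), np.float64(-0.0)], 'x', 10]
```

Emit:
play_rows --pt "7 -10 -47 0 85" --pt "7 -10 -47 0 85" --pt "7 -10 -47 0 85" --pt "0 0 0 0.155 85" --pt "0 0 0 0.154 85" --pt "28 -34 0 0 85" --pt "28 -34 0 0 85" --pt "28 -34 0 0 85" --pt "28 -34 0 0 85" --pt "28 -34 0 0 85" --pt "28 -34 0 0 85" --pt "28 -34 0 0 85" --pt "28 -34 0 0 85" --pt "28 -34 0 0 85" --pt "0 0 0 0 85" --squeeze 40

```text
clock: 1.98
ee_pos: [0.4541, -0.2522, 0.3609]
tcp_rot: [[1.0, 0.004, -0.0], [0.004, -1.0, 0.001], [-0.0, -0.001, -1.0]]
contact_force: [-1.4, -0.3, 0.3]
grip_width: 0.0849
```

```bash
python3 - <<'E'
from h import *
plan((.45,.31,.26,0,12))
im,d,P=wlook('w1',1)
E
```

```text
at [ 0.4541 -0.2522  0.3609] th 0.23 tilt [-0.0003 -0.0011]
-> 0.450 0.310 0.260 th0 rows 12: total tool-at-start [[np.float64(-0.2), np.float64(-46.8), np.float64(8.4), np.float64(0.0003)], 'x', 12]
```

View pics/w1.png

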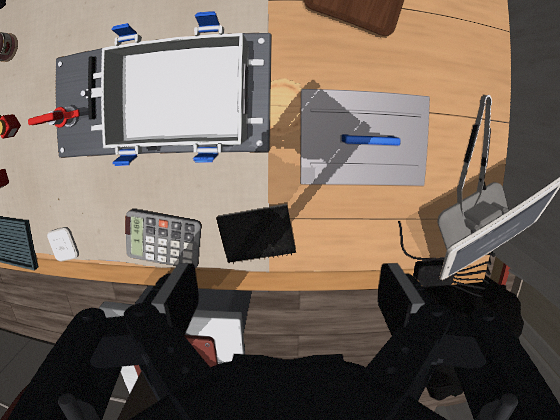

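The wrist view shows the box (rim corners about (103,45),(243,35),(250,143),(103,150)), lid (302–428 × 90–186) with its handle at (371,140), the lock bar at (55,117), and nothing between them.

```bash
cat > m2.py <<'E'
import sys
from h import *
np.set_printoptions(precision=4,suppress=True)
def measure(f):
    z=np.load(f+'.npz');im=z['im'];P=z['P']
    hsv=cv2.cvtColor(im,cv2.COLOR_RGB2HSV);H,S,V=[hsv[...,i].astype(int) for i in range(3)]
    x,y,zz=P[...,0],P[...,1],P[...,2];ok=z['d']>0
    def comps(m,n,mina=15):
        k,l,st,c=cv2.connectedComponentsWithStats((m&ok).astype(np.uint8))
        for i in range(1,k):
            if st[i,4]>=mina:
                q=P[l==i]; r=cv2.minAreaRect((q[:,:2]*1000).astype(np.float32)); print(n,st[i,4],np.round(c[i]),q.mean(0),'z',np.percentile(q[:,2],[5,50,98]),'rect',np.round(r[0],1),np.round(r[1],1),round(r[2],1))
    reg=(x>.3)&(x<.9)&(y>-.5)&(y<.6)
    comps(reg&(H>100)&(H<130)&(S>120),'blue')
    comps(reg&((H<6)|(H>174))&(S>150)&(V>60),'red')
    comps(reg&(zz>.08)&(zz<.093)&(y>-.25)&(y<.1)&(x>.45)&(x<.68),'rim',100)
    comps(reg&(zz>.004)&(zz<.02)&(y<-.22)&(S<70),'lid',400)
    comps(reg&(zz>.04)&(zz<.058)&(y>.2)&(x<.65),'cap',40)
measure(sys.argv[1])
E
python3 m2.py w1
```

```text
blue 283 [207.  19.] [ 0.6572 -0.1467  0.1059] z [0.0927 0.1072 0.116 ] rect [ 658.3 -146.2] [14.6 27.1] 0.1
blue 208 [123.  30.] [ 0.6574 -0.0282  0.1072] z [0.0936 0.1091 0.1169] rect [658.4 -27.3] [12.1 28.5] 0.7
blue 38 [208.  30.] [ 0.644  -0.1464  0.0935] z [0.0917 0.0935 0.0957] rect [ 644.  -145.6] [ 2.7 24.7] 0.3
blue 23 [126.  40.] [ 0.6458 -0.0254  0.0941] z [0.0918 0.0944 0.0957] rect [645.9 -25.7] [24.5  1.6] 87.8
blue 458 [371. 140.] [ 0.4952 -0.3704  0.0498] z [0.0375 0.0512 0.0529] rect [ 495.1 -373.3] [11.5 81.8] 0.1
blue 19 [207. 147.] [ 0.4875 -0.1434  0.0928] z [0.0913 0.0928 0.0949] rect [ 487.5 -142.4] [26.6  0.6] 89.9
blue 20 [126. 149.] [ 0.4894 -0.0224  0.0932] z [0.0904 0.0931 0.0957] rect [489.2 -22.3] [25.5  1.6] 86.2
blue 177 [205. 157.] [ 0.4766 -0.1445  0.1102] z [0.0938 0.1152 0.1182] rect [ 475.8 -143.9] [27.1  7.8] 88.8
blue 174 [124. 160.] [ 0.4768 -0.0255  0.1082] z [0.0941 0.111  0.1174] rect [476.  -24.8] [11.6 26.6] 0.6
red 192 [ 66. 115.] [0.5508 0.1198 0.0486] z [0.0469 0.0487 0.0544] rect [550.3 120.4] [34.6 54. ] 1.2
red 181 [ 40. 119.] [0.5498 0.1356 0.1002] z [0.0976 0.1006 0.1022] rect [550.1 136.9] [11.3 57.5] 3.1
red 85 [  5. 126.] [0.5526 0.3012 0.0384] z [0.0357 0.0386 0.0409] rect [552.2 302.5] [27.1 42.3] 87.4
rim 2273 [171.  90.] [ 0.5698 -0.0876  0.0874] z [0.0813 0.0882 0.0914] rect [566.7 -85. ] [210.9 169.9] 88.8
lid 11242 [363. 137.] [ 0.4961 -0.3691  0.0117] z [0.0101 0.0117 0.0139] rect [ 494.9 -374.5] [149.5 210. ] 0.1
lid 895 [281. 231.] [ 0.3397 -0.2389  0.0126] z [0.0109 0.0126 0.0148] rect [ 343.  -239.4] [85.  40.8] 2.5
cap 73 [  2. 127.] [0.5516 0.3009 0.0471] z [0.0406 0.0475 0.0517] rect [552.6 302.3] [37.9 14.7] 0.1
```

Emit:
play_rows --pt "0 -47 8 0 85" --pt "0 -47 8 0 85" --pt "0 -47 8 0 85" --pt "0 -47 8 0 85" --pt "0 -47 8 0 85" --pt "0 -47 8 0 85" --pt "0 -47 8 0 85" --pt "0 -47 8 0 85" --pt "0 -47 8 0 85" --pt "0 -47 8 0 85" --pt "0 -47 8 0 85" --pt "0 -47 8 0 85" --pt "0 0 0 0 85"

```text
clock: 3.65
ee_pos: [0.4525, 0.3106, 0.2638]
tcp_rot: [[1.0, 0.002, -0.002], [0.002, -1.0, -0.001], [-0.002, 0.001, -1.0]]
contact_force: [-0.3, -0.1, 0.4]
grip_width: 0.085
```

```bash
python3 -c "
from h import *
wlook('w2',1)"; python3 m2.py w2
```

```text
blue 110 [554.  36.] [ 0.6567 -0.0176  0.1011] z [0.0923 0.0996 0.1151] rect [655. -22.] [24.9  9.6] 66.6
blue 21 [554.  46.] [ 0.646  -0.0251  0.0928] z [0.0913 0.0928 0.0946] rect [646.1 -26.3] [19.   1.9] 89.2
blue 17 [549. 165.] [ 0.4895 -0.025   0.0927] z [0.091  0.0928 0.0947] rect [489.6 -24.3] [21.3  1.6] 89.2
blue 160 [551. 176.] [ 0.4776 -0.0174  0.1052] z [0.0919 0.1066 0.1159] rect [476.5 -20.9] [26.9 12.2] 89.9
red 282 [288.  94.] [0.5506 0.3117 0.0381] z [0.0358 0.0381 0.0478] rect [552.5 311.7] [35.2 34.9] 39.3
red 633 [448. 100.] [0.5516 0.1412 0.0917] z [0.0475 0.0994 0.1014] rect [556.2 126.7] [23.  84.1] 3.1
red 103 [430. 111.] [0.5384 0.1437 0.0491] z [0.0457 0.0479 0.0768] rect [538.  141.9] [51.3  8.4] 74.6
red 267 [243. 177.] [0.4524 0.3658 0.0374] z [0.0338 0.0379 0.0399] rect [444.8 369.9] [35.1 34.8] 15.2
rim 1179 [533. 101.] [0.5688 0.0071 0.0863] z [0.0809 0.087  0.0924] rect [568.1 -12.1] [181.5  75.7] 2.3
cap 574 [234.  78.] [0.5697 0.3717 0.0495] z [0.0479 0.0497 0.0513] rect [570.5 372. ] [29.6 30.9] 66.0
cap 580 [288.  92.] [0.5522 0.3118 0.0496] z [0.0483 0.0497 0.0514] rect [552.1 311.2] [29.7 30.4] 0.4
cap 520 [238. 185.] [0.4453 0.3696 0.0493] z [0.047  0.0496 0.0513] rect [444.4 369.8] [29.1 29.6] 86.5
```

View pics/w2.png

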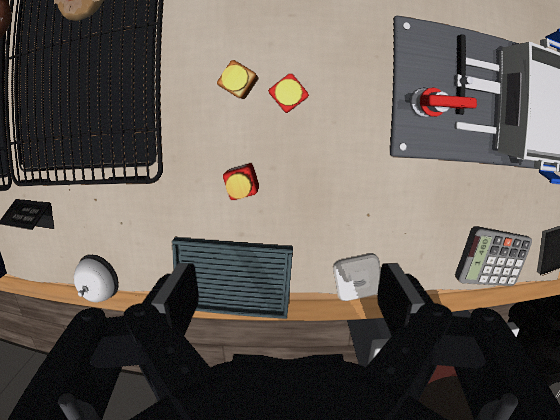

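Wrist view: amber jar at (236,79), red at (288,93) and red at (240,182); nothing else in the way between them.

```bash
cat > jar.py <<'E'
from h import *
def jars(f,cs):
    z=np.load(f+'.npz');P=z['P']
    for cx,cy in cs:
        m=(np.hypot(P[...,0]-cx,P[...,1]-cy)<.032)&(P[...,2]>.032)&(P[...,2]<.06)
        q=P[m]; r=cv2.minAreaRect((q[:,:2]*1000).astype(np.float32)); print(len(q),np.round(r[0],1),np.round(r[1],1),round(r[2],1))
E
python3 - <<'E'
from jar import *
jars('w2',[(.5703,.372),(.552,.3115),(.4445,.37)])
plan((.4445,.3698,.10,15,4),(.4445,.3698,.023,15,3))
E
```

```text
906 [570.  372.3] [36.4 36.3] 56.1
932 [552.2 311.8] [36.5 36. ] 37.3
826 [444.5 370.2] [35.5 35.5] 15.4
at [0.4529 0.3092 0.2644] th 0.05 tilt [-0.0015  0.0015]
-> 0.445 0.370 0.100 th15 rows 4: total tool-at-start [[np.float64(-2.1), np.float64(-15.1), np.float64(41.1), np.float64(-0.0652)], [np.float64(-1.1), np.float64(-15.2), np.float64(41.1), np.float64(-0.0652)], [np.float64(-0.1), np.float64(-15.3), np.float64(41.1), np.float64(-0.0652)], [np.float64(0.9), np.float64(-15.3), np.float64(41.1), np.float64(-0.0652)]]
-> 0.445 0.370 0.023 th15 rows 3: total tool-at-start [[np.float64(0.0), np.float64(0.0), np.float64(25.7), np.float64(-0.0)], 'x', 3]
```

Emit:
play_rows --pt "-2 -15 41 0 85" --pt "-2 -15 41 0 85" --pt "-2 -15 41 0 85" --pt "-2 -16 41 0 85" --pt "0 0 0 -0.131 85" --pt "0 0 0 -0.131 85" --pt "0 0 26 0 70" --pt "0 0 26 0 60" --pt "0 0 25 0 60" --pt "0 0 0 0 60"

```text
clock: 4.95
ee_pos: [0.4443, 0.3677, 0.0226]
tcp_rot: [[0.966, 0.257, -0.004], [0.257, -0.966, -0.003], [-0.004, 0.002, -1.0]]
contact_force: [0.1, -0.3, 0.1]
grip_width: 0.06
```

Emit:
play_rows --pt "0 0 0 0 30" --pt "0 0 0 0 30" --pt "0 0 0 0 30" --pt "0 0 0 0 30" --pt "0 0 0 0 30" --pt "0 0 -40 0 30" --pt "0 0 -40 0 30" --pt "0 0 -40 0 30" --pt "0 0 -40 0 30" --pt "0 0 0 0 30" --squeeze 45

```text
clock: 6.2
ee_pos: [0.4473, 0.3722, 0.1894]
tcp_rot: [[0.966, 0.259, 0.007], [0.259, -0.966, 0.005], [0.008, -0.003, -1.0]]
contact_force: [-0.5, -0.6, -1.0]
grip_width: 0.0323
```

```bash
python3 - <<'E'
from h import *
plan((.566,-.145,.183,0,10),(.566,-.145,.052,0,4))
E
```

```text
at [0.4473 0.3722 0.1894] th 15.02 tilt [ 0.0085 -0.0028]
-> 0.566 -0.145 0.183 th0 rows 10: total tool-at-start [[np.float64(-1.9), np.float64(53.0), np.float64(0.6), np.float64(0.0262)], [np.float64(-0.6), np.float64(53.1), np.float64(0.6), np.float64(0.0262)], [np.float64(0.8), np.float64(53.1), np.float64(0.6), np.float64(0.0262)], [np.float64(2.2), np.float64(53.0), np.float64(0.6), np.float64(0.0262)], [np.float64(3.6), np.float64(52.9), np.float64(0.6), np.float64(0.0262)], [np.float64(5.0), np.float64(52.8), np.float64(0.6), np.float64(0.0262)], [np.float64(6.4), np.float64(52.7), np.float64(0.6), np.float64(0.0262)], [np.float64(7.8), np.float64(52.5), np.float64(0.6), np.float64(0.0262)], [np.float64(9.1), np.float64(52.3), np.float64(0.6), np.float64(0.0262)], [np.float64(10.5), np.float64(52.0), np.float64(0.6), np.float64(0.0262)]]
-> 0.566 -0.145 0.052 th0 rows 4: total tool-at-start [[np.float64(0.0), np.float64(0.0), np.float64(32.8), np.float64(-0.0)], 'x', 4]
```

Emit:
play_rows --pt "0 0 0 0.14 30" --pt "0 0 0 0.14 30" --pt "9 51 0 0 30" --pt "9 51 0 0 30" --pt "9 51 0 0 30" --pt "9 51 0 0 30" --pt "9 51 0 0 30" --pt "9 51 0 0 30" --pt "9 51 0 0 30" --pt "9 51 0 0 30" --pt "9 51 0 0 30" --pt "9 50 0 0 30" --pt "0 0 0 0 30" --pt "0 0 0 0 30"

```text
clock: 7.95
ee_pos: [0.525, -0.1394, 0.1832]
tcp_rot: [[1.0, -0.019, -0.002], [-0.019, -1.0, 0.001], [-0.002, -0.001, -1.0]]
contact_force: [0.5, -0.4, -1.2]
grip_width: 0.0323
```

```bash
python3 - <<'E'
from h import *
plan((.5356,-.1344,.051,-1,5))
print(bot.get_obs()['grip_width'])
import cv2
save('side','s1',crop=(220,120,420,320),scale=3)
E
```

```text
at [ 0.525  -0.1394  0.1832] th -1.08 tilt [-0.0018 -0.0014]
-> 0.536 -0.134 0.051 th-1 rows 5: total tool-at-start [[np.float64(2.1), np.float64(-1.0), np.float64(26.4), np.float64(-0.0003)], 'x', 5]
0.03231194982747081
```

View pics/s1.png

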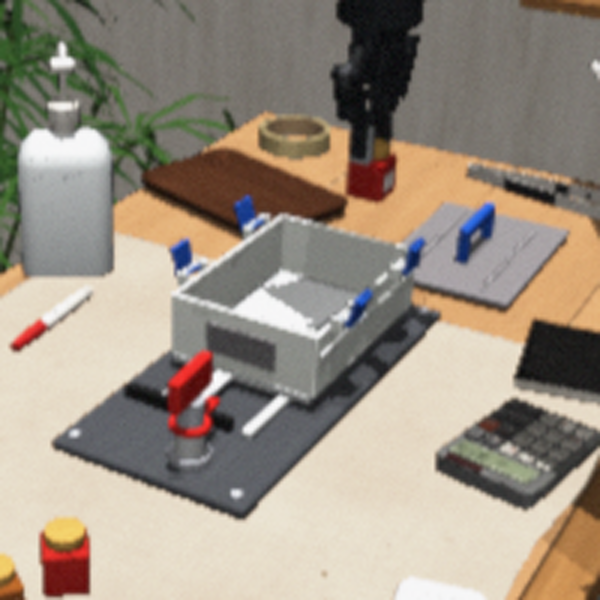

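The side crop shows the red jar hanging upright in the jaws at about (372,175), above the box.

Emit:
play_rows --pt "11 -5 0 0 30" --pt "0 0 33 0 30" --pt "0 0 33 0 30" --pt "0 0 33 0 30" --pt "0 0 20 0 30" --pt "0 0 10 0 30" --pt "0 0 3 0 30" --pt "0 0 0 0 30"

```text
clock: 9.0
ee_pos: [0.538, -0.1348, 0.0535]
tcp_rot: [[1.0, -0.017, 0.002], [-0.017, -1.0, -0.0], [0.002, 0.0, -1.0]]
contact_force: [0.1, 0.1, 0.6]
grip_width: 0.0326
```

Emit:
play_rows --pt "0 0 0 0 45" --pt "0 0 0 0 58" --pt "0 0 0 0 58" --pt "0 0 -25 0 58" --pt "0 0 -50 0 58" --pt "0 0 -50 0 58" --pt "0 0 0 0 80" --pt "0 0 0 0 80"

```text
clock: 10.0
ee_pos: [0.5366, -0.1352, 0.1771]
tcp_rot: [[1.0, -0.018, -0.0], [-0.018, -1.0, 0.0], [-0.0, -0.0, -1.0]]
contact_force: [-1.1, -0.4, -0.1]
grip_width: 0.0801
```

```bash
python3 - <<'E'
from h import *
plan((.552,.23,.18,-53,8),(.5522,.3115,.023,-53,3))
z=vision.get_image('top'); P=world('top',z[1]);np.savez('t2.npz',P=P)
from jar import jars
jars('t2',[(.5703,.372),(.552,.3115)])
o=bot.get_obs();import cv2
im,d,P=wlook('w3',1)
m=(P[...,2]>.065)&(P[...,2]<.085)&(abs(P[...,0]-.5356)<.04)&(abs(P[...,1]+.134)<.04);print(m.sum(),P[m].mean(0) if m.any() else 0)
E
```

```text
at [ 0.5366 -0.1352  0.1771] th -1.05 tilt [-0.0002 -0.0001]
-> 0.552 0.230 0.180 th-53 rows 8: total tool-at-start [[np.float64(1.1), np.float64(-45.7), np.float64(-0.4), np.float64(0.1133)], [np.float64(-4.1), np.float64(-45.5), np.float64(-0.4), np.float64(0.1133)], [np.float64(-9.2), np.float64(-44.8), np.float64(-0.4), np.float64(0.1133)], [np.float64(-14.2), np.float64(-43.4), np.float64(-0.4), np.float64(0.1133)], [np.float64(-19.0), np.float64(-41.5), np.float64(-0.4), np.float64(0.1133)], [np.float64(-23.6), np.float64(-39.1), np.float64(-0.4), np.float64(0.1133)], [np.float64(-27.9), np.float64(-36.2), np.float64(-0.4), np.float64(0.1133)], [np.float64(-31.8), np.float64(-32.8), np.float64(-0.4), np.float64(0.1133)]]
-> 0.552 0.311 0.023 th-53 rows 3: total tool-at-start [[np.float64(-21.7), np.float64(-16.4), np.float64(52.3), np.float64(-0.0)], 'x', 3]
103 [568.4 369.2] [34.  35.5] 58.9
109 [550.9 308.9] [37.9 36. ] 39.9
1994 [ 0.52472509 -0.1306999   0.07463318]
```

Emit:
play_rows --pt "1 -50 0 0 80" --pt "1 -50 0 0 80" --pt "1 -50 0 0 80" --pt "1 -50 0 0 80" --pt "1 -50 0 0 80" --pt "1 -50 0 0 80" --pt "1 -50 0 0 80" --pt "1 -50 0 0 80" --pt "-1 -47 0 0 80" --pt "0 0 20 -0.168 60" --pt "0 0 20 -0.168 60" --pt "0 0 20 -0.168 60" --pt "0 0 20 -0.168 60" --pt "0 0 0 0 60" --pt "0 0 0 0 60"

```text
clock: 11.98
ee_pos: [0.5518, 0.3114, 0.0971]
tcp_rot: [[0.796, 0.606, -0.001], [0.606, -0.796, -0.0], [-0.001, -0.0, -1.0]]
contact_force: [0.2, 1.0, 0.3]
grip_width: 0.06
```

```bash
python3 - <<'E'
from jar import *
im,d,P=wlook('w4',1)
jars('w4',[(.5703,.372),(.552,.3115)])
plan((.5521,.3115,.023,37.5,3))
E
```

```text
2779 [570.3 371.8] [36.4 36.3] 55.8
2572 [552.8 312.1] [35.9 35.8] 38.2
at [0.5523 0.3116 0.0979] th 37.31 tilt [0.0005 0.0001]
-> 0.552 0.311 0.023 th38 rows 3: total tool-at-start [[np.float64(-0.1), np.float64(-0.0), np.float64(25.0), np.float64(-0.0011)], 'x', 3]
```

Emit:
play_rows --pt "0 0 25 0 60" --pt "0 0 25 0 60" --pt "0 0 25 0 60" --pt "0 0 0 0 60" --pt "0 0 0 0 30" --pt "0 0 0 0 30" --pt "0 0 0 0 30" --pt "0 0 0 0 30" --pt "0 0 0 0 30" --pt "0 0 -40 0 30" --pt "0 0 -40 0 30" --pt "0 0 -40 0 30" --pt "0 0 -40 0 30" --pt "0 0 0 0.168 30" --pt "0 0 0 0.168 30" --pt "0 0 0 0.168 30" --pt "0 0 0 0.166 30" --pt "0 0 0 0 30"

```text
clock: 14.28
ee_pos: [0.5519, 0.3115, 0.1826]
tcp_rot: [[1.0, -0.015, 0.0], [-0.015, -1.0, 0.0], [0.0, -0.0, -1.0]]
contact_force: [-0.1, -0.3, -0.6]
grip_width: 0.0338
```

```bash
python3 - <<'E'
from h import *
plan((.5375,-.0344,.183,-1,8))
E
```

```text
at [0.5519 0.3115 0.1826] th -0.85 tilt [ 0.0001 -0.    ]
-> 0.537 -0.034 0.183 th-1 rows 8: total tool-at-start [[np.float64(-1.2), np.float64(43.3), np.float64(-0.1), np.float64(0.0003)], 'x', 8]
```

Emit:
play_rows --pt "-1 43 0 0 30" --pt "-1 43 0 0 30" --pt "-1 43 0 0 30" --pt "-1 43 0 0 30" --pt "-1 43 0 0 30" --pt "-1 43 0 0 30" --pt "-1 43 0 0 30" --pt "-1 45 0 0 30" --pt "0 0 0 0 30" --pt "0 0 0 0 30"

```text
clock: 15.52
ee_pos: [0.5383, -0.034, 0.1825]
tcp_rot: [[1.0, -0.015, 0.0], [-0.015, -1.0, 0.001], [0.0, -0.001, -1.0]]
contact_force: [0.4, -0.1, 0.1]
grip_width: 0.0334
```

Emit:
play_rows --pt "0 0 33 0 30" --pt "0 0 33 0 30" --pt "0 0 33 0 30" --pt "0 0 20 0 30" --pt "0 0 10 0 30" --pt "0 0 2 0 30" --pt "0 0 0 0 30"

```text
clock: 16.4
ee_pos: [0.539, -0.0339, 0.0521]
tcp_rot: [[1.0, -0.015, 0.001], [-0.015, -1.0, -0.0], [0.001, 0.0, -1.0]]
contact_force: [0.1, 0.3, 0.0]
grip_width: 0.0336
```

Emit:
play_rows --pt "0 0 0 0 45" --pt "0 0 0 0 58" --pt "0 0 0 0 58" --pt "0 0 -25 0 58" --pt "0 0 -50 0 58" --pt "0 0 -50 0 58" --pt "0 0 0 0 80" --pt "0 0 0 0 80"

```text
clock: 17.4
ee_pos: [0.5381, -0.0343, 0.1761]
tcp_rot: [[1.0, -0.016, -0.0], [-0.016, -1.0, -0.0], [-0.0, 0.0, -1.0]]
contact_force: [0.1, -0.3, -1.4]
grip_width: 0.0799
```

```bash
python3 - <<'E'
from h import *
z=vision.get_image('top'); P=world('top',z[1]);np.savez('t2.npz',P=P)
from jar import jars
jars('t2',[(.5703,.372),(.552,.3115)])
plan((.5703,.372,.176,-1,9),(.5703,.372,.097,56,6))
im,d,P=wlook('w5',1)
E
```

```text
107 [568.4 369. ] [34.1 36.8] 52.9
0 [0. 0.] [0. 0.] 0.0
at [ 0.5375 -0.0342  0.1751] th -0.93 tilt [-0.002  -0.0004]
-> 0.570 0.372 0.176 th-1 rows 9: total tool-at-start [[np.float64(2.9), np.float64(-45.2), np.float64(-0.1), np.float64(0.0001)], 'x', 9]
-> 0.570 0.372 0.097 th56 rows 6: total tool-at-start [[np.float64(0.0), np.float64(-0.0), np.float64(13.2), np.float64(-0.1658)], [np.float64(0.0), np.float64(0.0), np.float64(13.2), np.float64(-0.1658)], [np.float64(0.0), np.float64(0.0), np.float64(13.2), np.float64(-0.1658)], [np.float64(0.0), np.float64(0.0), np.float64(13.2), np.float64(-0.1658)], [np.float64(0.0), np.float64(0.0), np.float64(13.2), np.float64(-0.1658)], [np.float64(0.0), np.float64(0.0), np.float64(13.2), np.float64(-0.1658)]]
```

View pics/w5.png

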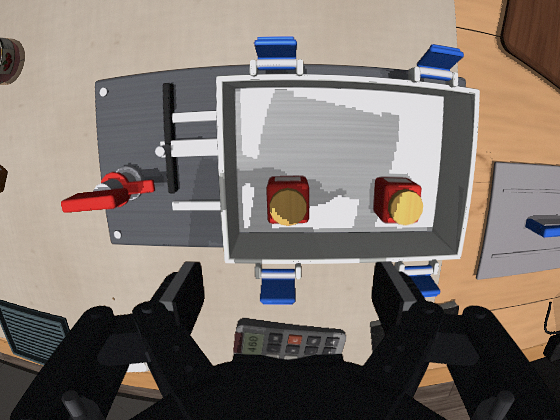

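Both red jars stand upright in the box at (288,202) and (400,200). Next the amber jar.

Emit:
play_rows --pt "3 -45 0 0 80" --pt "3 -45 0 0 80" --pt "3 -45 0 0 80" --pt "3 -45 0 0 80" --pt "3 -45 0 0 80" --pt "3 -45 0 0 80" --pt "3 -45 0 0 80" --pt "3 -45 0 0 80" --pt "2 -47 0 0 80" --pt "0 0 20 0.144 60" --pt "0 0 20 0.144 60" --pt "0 0 20 0.144 60" --pt "0 0 20 0.144 60" --pt "0 0 0 0 60" --pt "0 0 0 0 60"

```text
clock: 19.38
ee_pos: [0.5708, 0.3721, 0.0961]
tcp_rot: [[0.831, -0.556, -0.001], [-0.556, -0.831, -0.0], [-0.0, 0.001, -1.0]]
contact_force: [-0.3, -0.1, 1.2]
grip_width: 0.0596
```

```bash
python3 - <<'E'
from jar import *
im,d,P=wlook('w6',1)
jars('w6',[(.5703,.372)])
plan((.5703,.3718,.023,-34,3))
E
```

```text
2581 [571.  371.6] [36. 35.] 56.2
at [0.5713 0.3724 0.0969] th -33.81 tilt [ 0.0003 -0.0005]
-> 0.570 0.372 0.023 th-34 rows 3: total tool-at-start [[np.float64(-0.2), np.float64(0.3), np.float64(24.6), np.float64(0.0011)], 'x', 3]
```

Emit:
play_rows --pt "0 0 25 0 60" --pt "0 0 25 0 60" --pt "0 0 24 0 60" --pt "0 0 0 0 60" --pt "0 0 0 0 30" --pt "0 0 0 0 30" --pt "0 0 0 0 30" --pt "0 0 0 0 30" --pt "0 0 0 0 30" --pt "0 0 -40 0 30" --pt "0 0 -40 0 30" --pt "0 0 -40 0 30" --pt "0 0 -40 0 30" --pt "0 0 0 -0.144 30" --pt "0 0 0 -0.144 30" --pt "0 0 0 -0.144 30" --pt "0 0 0 -0.141 30" --pt "0 0 0 0 30"

```text
clock: 21.68
ee_pos: [0.5708, 0.3722, 0.1825]
tcp_rot: [[1.0, -0.02, 0.0], [-0.02, -1.0, 0.0], [0.0, -0.0, -1.0]]
contact_force: [-0.6, -0.1, -0.5]
grip_width: 0.0337
```

```bash
python3 - <<'E'
from h import *
plan((.5965,-.0856,.183,-1,10))
E
```

```text
at [0.5708 0.3722 0.1825] th -1.16 tilt [ 0. -0.]
-> 0.597 -0.086 0.183 th-1 rows 10: total tool-at-start [[np.float64(3.5), np.float64(45.7), np.float64(-0.0), np.float64(-0.0003)], 'x', 10]
```

Emit:
play_rows --pt "4 46 0 0 30" --pt "3 46 0 0 30" --pt "4 46 0 0 30" --pt "3 46 0 0 30" --pt "4 46 0 0 30" --pt "3 46 0 0 30" --pt "4 46 0 0 30" --pt "3 46 0 0 30" --pt "4 45 0 0 30" --pt "3 45 0 0 30" --pt "0 0 0 0 30" --pt "0 0 0 0 30"

```text
clock: 23.18
ee_pos: [0.597, -0.0862, 0.1824]
tcp_rot: [[1.0, -0.022, -0.0], [-0.022, -1.0, 0.001], [-0.0, -0.001, -1.0]]
contact_force: [-0.4, -0.7, -1.2]
grip_width: 0.0336
```

Emit:
play_rows --pt "0 0 33 0 30" --pt "0 0 33 0 30" --pt "0 0 33 0 30" --pt "0 0 20 0 30" --pt "0 0 10 0 30" --pt "0 0 2 0 30" --pt "0 0 0 0 30"

```text
clock: 24.05
ee_pos: [0.598, -0.0865, 0.0524]
tcp_rot: [[1.0, -0.019, 0.002], [-0.019, -1.0, -0.0], [0.002, 0.0, -1.0]]
contact_force: [-0.8, -0.9, -1.4]
grip_width: 0.0337
```

Emit:
play_rows --pt "0 0 0 0 45" --pt "0 0 0 0 58" --pt "0 0 0 0 58" --pt "0 0 -25 0 58" --pt "0 0 -50 0 58" --pt "0 0 -50 0 58" --pt "-4 0 -20 0 60" --pt "-40 0 -20 0 60" --pt "-40 40 0 0 60" --pt "0 50 0 0 60" --pt "0 50 0 0 60" --pt "0 0 0 0 60"

```text
clock: 25.55
ee_pos: [0.5093, -0.2275, 0.2154]
tcp_rot: [[1.0, -0.024, -0.001], [-0.024, -1.0, -0.0], [-0.001, 0.0, -1.0]]
contact_force: [0.1, 0.8, -0.3]
grip_width: 0.06
```

```bash
python3 - <<'E'
from h import *
plan((.495,-.3735,.13,0,6))
im,d,P=wlook('w7',1)
E
python3 m2.py w7
```

```text
at [ 0.5093 -0.2275  0.2154] th -1.35 tilt [-0.0014  0.    ]
-> 0.495 -0.373 0.130 th0 rows 6: total tool-at-start [[np.float64(-1.8), np.float64(24.4), np.float64(14.2), np.float64(-0.0039)], [np.float64(-1.9), np.float64(24.4), np.float64(14.2), np.float64(-0.0039)], [np.float64(-2.0), np.float64(24.4), np.float64(14.2), np.float64(-0.0039)], [np.float64(-2.1), np.float64(24.4), np.float64(14.2), np.float64(-0.0039)], [np.float64(-2.2), np.float64(24.3), np.float64(14.2), np.float64(-0.0039)], [np.float64(-2.3), np.float64(24.3), np.float64(14.2), np.float64(-0.0039)]]
blue 668 [188.  33.] [ 0.6574 -0.1475  0.106 ] z [0.093  0.1077 0.1153] rect [ 658.3 -146.5] [28.  14.9] 89.4
blue 411 [71. 56.] [ 0.6577 -0.0292  0.1074] z [0.0932 0.1098 0.1173] rect [658.9 -27. ] [27.8 11.8] 89.7
blue 89 [191.  51.] [ 0.6444 -0.1454  0.0914] z [0.0907 0.0933 0.0956] rect [ 647.8 -136.9] [44.6  9.8] 68.7
blue 47 [77. 70.] [ 0.6466 -0.0238  0.0898] z [0.0918 0.0932 0.0951] rect [652.5   1.5] [81.   5.6] 77.1
blue 981 [420. 198.] [ 0.4964 -0.3693  0.0461] z [0.0212 0.0507 0.0527] rect [ 489.4 -373.4]
[... 395 characters left out ...]
37 0.111  0.1179] rect [ 475.7 -144.2] [10. 27.] 1.0
red 393 [200. 163.] [ 0.5411 -0.1416  0.0649] z [0.0621 0.0651 0.0673] rect [ 536.2 -134.6] [35.  33.4] 0.7
red 309 [112. 168.] [ 0.5417 -0.0422  0.0649] z [0.0624 0.0651 0.0673] rect [537.7 -33.3] [35.5 34.6] 2.1
red 265 [ 20. 168.] [0.5517 0.119  0.0483] z [0.0467 0.0485 0.0501] rect [552.  120.5] [34.6 53.7] 5.5
rim 4869 [151. 143.] [ 0.566  -0.0927  0.0872] z [0.0812 0.0881 0.0919] rect [566.8 -84.6] [211.3 167.8] 89.0
lid 17859 [402. 188.] [ 0.4989 -0.364   0.0116] z [0.0103 0.0116 0.0136] rect [ 494.8 -374.1] [149.9 210. ] 0.2
lid 1463 [300. 307.] [ 0.3429 -0.238   0.0125] z [0.011  0.0126 0.0146] rect [ 342.9 -240.2] [85.5 41. ] 0.7
```

View pics/w7.png

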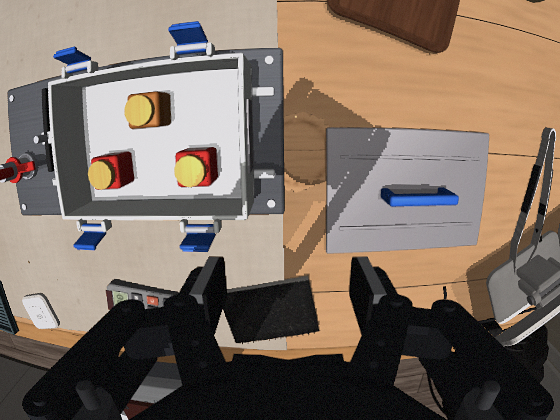

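Three jars stand upright in the box at (140,110), (104,172) and (190,170); lid handle is at (420,197). Now turn the jaws across the handle.

Emit:
play_rows --pt "0 0 0 -0.16 60" --pt "0 0 0 -0.16 60" --pt "0 0 0 -0.16 60" --pt "0 0 0 -0.16 60" --pt "0 0 0 -0.16 60" --pt "0 0 0 -0.16 60" --pt "0 0 0 -0.16 60" --pt "0 0 0 -0.16 60" --pt "0 0 0 -0.16 60" --pt "0 0 0 -0.157 60" --pt "-48 -5 0 0 60" --pt "-49 -5 20 0 60" --pt "-49 -4 40 0 60" --pt "0 0 40 0 60" --pt "0 0 0 0 60" --pt "0 0 0 0 60"

```text
clock: 27.6
ee_pos: [0.4984, -0.3693, 0.1181]
tcp_rot: [[-0.008, 1.0, 0.001], [1.0, 0.008, -0.0], [-0.0, 0.001, -1.0]]
contact_force: [0.8, -0.3, 0.4]
grip_width: 0.0599
```

```bash
python3 - <<'E'
from h import *
plan((.495,-.3737,.036,90.2,3))
im,d,P=wlook('w8',1)
E
python3 m2.py w8 | grep -E 'blue|lid'
```

```text
at [ 0.4984 -0.3693  0.1181] th 90.48 tilt [-0.0004  0.0007]
-> 0.495 -0.374 0.036 th90 rows 3: total tool-at-start [[np.float64(-1.4), np.float64(-1.2), np.float64(27.4), np.float64(0.0016)], 'x', 3]
blue 1784 [281. 220.] [ 0.4946 -0.3693  0.0505] z [0.0467 0.0513 0.0528] rect [ 494.4 -384. ] [ 11.3 104.1] 0.5
lid 882 [375.  33.] [ 0.5716 -0.2215  0.0096] z [0.0063 0.01   0.0124] rect [ 564.6 -221.1] [  4.2 184.7] 89.2
lid 2006 [111.  61.] [ 0.345  -0.2391  0.0123] z [0.0072 0.0127 0.0149] rect [ 341.3 -236. ] [84.6 42.9] 9.9
lid 35703 [283. 190.] [ 0.4957 -0.3587  0.0118] z [0.0106 0.0117 0.0136] rect [ 494.6 -374.4] [150.  209.7] 0.3
```

Emit:
play_rows --pt "-4.5 -3.5 27 0.004 60" --pt "0 0 27 0 50" --pt "0 0 28 0 50" --pt "0 0 0 0 50" --pt "0 0 0 0 5" --pt "0 0 0 0 5" --pt "0 0 0 0 5" --pt "0 0 0 0 5" --pt "0 0 0 0 5" --pt "0 0 0 0 5" --squeeze 80

```text
clock: 28.9
ee_pos: [0.4953, -0.3757, 0.0376]
tcp_rot: [[-0.003, 1.0, 0.003], [1.0, 0.003, -0.002], [-0.002, 0.003, -1.0]]
contact_force: [-1.4, 1.4, 6.6]
grip_width: 0.0081
```

Emit:
play_rows --pt "0 0 -10 0 5" --pt "0 0 -30 0 5" --pt "0 0 -40 0 5" --pt "0 0 -40 0 5" --pt "0 0 -30 0 5" --pt "0 0 0 0 5"

```text
clock: 29.65
ee_pos: [0.4956, -0.3761, 0.1888]
tcp_rot: [[-0.003, 1.0, 0.005], [1.0, 0.003, -0.005], [-0.005, 0.005, -1.0]]
contact_force: [-0.5, -1.2, -2.6]
grip_width: 0.008
```

```bash
python3 - <<'E'
from h import *
plan((.5668,-.0847,.186,89,8))
im,d,P=wlook('w9',1)
E
python3 m2.py w9 | grep -E 'rim|blue'
```

```text
at [ 0.4956 -0.3761  0.1888] th 90.17 tilt [-0.0048  0.0048]
-> 0.567 -0.085 0.186 th89 rows 8: total tool-at-start [[np.float64(36.4), np.float64(9.0), np.float64(0.3), np.float64(0.0026)], [np.float64(36.4), np.float64(8.9), np.float64(0.3), np.float64(0.0026)], [np.float64(36.4), np.float64(8.8), np.float64(0.3), np.float64(0.0026)], [np.float64(36.5), np.float64(8.7), np.float64(0.3), np.float64(0.0026)], [np.float64(36.5), np.float64(8.6), np.float64(0.3), np.float64(0.0026)], [np.float64(36.5), np.float64(8.5), np.float64(0.3), np.float64(0.0026)], [np.float64(36.5), np.float64(8.5), np.float64(0.3), np.float64(0.0026)], [np.float64(36.6), np.float64(8.4), np.float64(0.3), np.float64(0.0026)]]
blue 3561 [288. 250.] [ 0.4965 -0.3648  0.201 ] z [0.1875 0.2025 0.2041] rect [ 496.3 -390.6] [116.1  11.9] 89.6
```

View pics/w9.png

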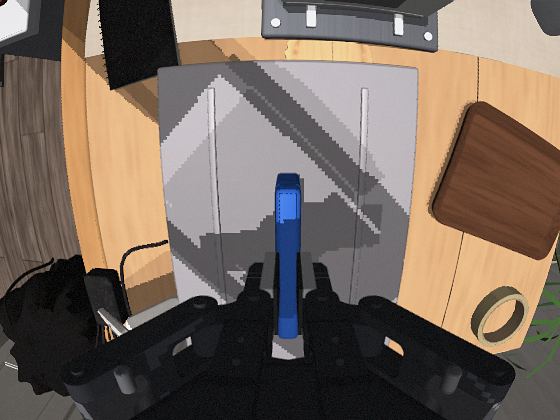

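The lid hangs level and straight in the jaws, handle along (288,180)–(288,335). Carry over the box.

Emit:
play_rows --pt "36 9 0 0.01 5" --pt "36 9 0 0.01 5" --pt "36 9 0 0 5" --pt "36 9 0 0 5" --pt "36 9 0 0 5" --pt "36 9 0 0 5" --pt "36 9 0 0 5" --pt "36 8 0 0 5" --pt "0 0 0 0 5" --pt "0 0 0 0 5" --pt "0 0 0 0 5"

```text
clock: 31.08
ee_pos: [0.5683, -0.0885, 0.1841]
tcp_rot: [[0.018, 1.0, -0.001], [1.0, -0.018, 0.0], [0.0, -0.001, -1.0]]
contact_force: [-0.0, -0.8, -2.2]
grip_width: 0.0083
```

```bash
cat > lid.py <<'E'
import sys
from h import *
np.set_printoptions(precision=4,suppress=True)
f=sys.argv[1]; o=bot.get_obs(); im,d,P=wlook(f,1)
zt=o['ee_pos'][2]-.0375+.012
m=(abs(P[...,2]-zt)<.006)&(d>0)&(abs(P[...,0]-o['ee_pos'][0])<.11)&(abs(P[...,1]-o['ee_pos'][1])<.14)
q=P[m]; print('plate z',zt,np.median(q[:,2])); s=q[:,1]
for y0 in np.arange(o['ee_pos'][1]-.02,o['ee_pos'][1]+.1,.03):
    k=q[abs(s-y0)<.008]
    if len(k)>20: print('y',round(y0,3),'x edges',np.percentile(k[:,0],[.5,99.5]),'mid',np.percentile(k[:,0],[.5,99.5]).mean())
print('y far edge',[np.percentile(q[abs(q[:,0]-x0)<.01][:,1],99.5) for x0 in o['ee_pos'][0]+np.array([-.05,.05])])
plan((.5668,-.0865,.125,89,3))
E
python3 lid.py w10
```

```text
plate z 0.1585916822642758 0.15834021772878243
y -0.108 x edges [0.4951 0.6427] mid 0.5689025356358286
y -0.078 x edges [0.4961 0.6427] mid 0.5693603132867167
y -0.048 x edges [0.4964 0.6433] mid 0.5698640511639805
y -0.018 x edges [0.4971 0.6439] mid 0.5705037092943246
y 0.012 x edges [0.4975 0.6442] mid 0.5708218029840355
y far edge [np.float64(0.01782918663041634), np.float64(0.016076266781498028)]
at [ 0.5684 -0.0886  0.1844] th 88.95 tilt [ 0.     -0.0009]
-> 0.567 -0.086 0.125 th89 rows 3: total tool-at-start [[np.float64(0.7), np.float64(-0.6), np.float64(19.8), np.float64(-0.0003)], 'x', 3]
```

Emit:
play_rows --pt "2.5 -2.2 0 0 5" --pt "0 0 25 0 5" --pt "0 0 20 0 5" --pt "0 0 10 0 5" --pt "0 0 5 0 5" --pt "0 0 3 0 5" --pt "0 0 0 0 5"

```text
clock: 32.0
ee_pos: [0.567, -0.0852, 0.1223]
tcp_rot: [[0.017, 1.0, 0.001], [1.0, -0.017, -0.0], [-0.0, 0.001, -1.0]]
contact_force: [0.2, 0.6, -3.1]
grip_width: 0.0083
```

Emit:
play_rows --pt "0 0 2 0 5" --pt "0 0 1 0 5" --pt "0 0 0 0 5" --pt "0 0 0 0 5"

```text
clock: 32.5
ee_pos: [0.5674, -0.0852, 0.1206]
tcp_rot: [[0.017, 1.0, 0.002], [1.0, -0.017, -0.0], [-0.0, 0.002, -1.0]]
contact_force: [-2.2, 1.7, 5.4]
grip_width: 0.0081
```

```bash
python3 - <<'E'
from h import *
im,d,P=wlook('w11',1)
save('side','s2',crop=(240,150,420,285),scale=4)
E
python3 lid.py w12
```

```text
plate z 0.09503505689308901 0.09475246579424627
y -0.105 x edges [0.4942 0.6419] mid 0.5680564477367308
y -0.075 x edges [0.4951 0.6416] mid 0.5683635256623231
y -0.045 x edges [0.4859 0.6529] mid 0.569405037313788
y -0.015 x edges [0.48   0.6555] mid 0.5677173023000248
y 0.015 x edges [0.4963 0.6431] mid 0.5697221801027567
y far edge [np.float64(0.020616761515417196), np.float64(0.01885570617255999)]
at [ 0.5674 -0.0852  0.1206] th 89.03 tilt [-0.0005  0.0016]
-> 0.567 -0.086 0.125 th89 rows 3: total tool-at-start [[np.float64(-0.4), np.float64(-0.2), np.float64(-1.5), np.float64(0.0002)], 'x', 3]
```

View pics/s2.png

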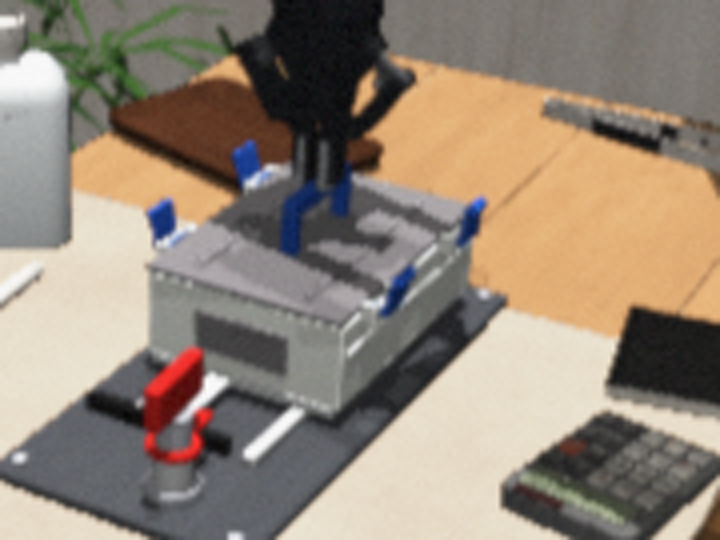

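Side crop shows the lid flush on the box all round, and plate top measures 94.8 mm against 95 expected: it is seated. Release, close the fingers and go to clip a.

Emit:
play_rows --pt "0 0 0 0 30" --pt "0 0 0 0 45" --pt "0 0 0 0 45" --pt "0 0 -20 0 45" --pt "0 0 -35 0 45" --pt "0 0 0 0 0" --pt "-30 -58 0 0 0" --pt "-30 -58 0 0 0" --pt "0 0 0 0 0" --pt "0 0 30 0 0" --pt "0 0 28 0 0" --pt "0 0 0 0 0" --squeeze 60

```text
clock: 34.15
ee_pos: [0.4537, -0.1396, 0.1142]
tcp_rot: [[0.017, 1.0, -0.004], [1.0, -0.017, 0.002], [0.002, -0.004, -1.0]]
contact_force: [0.1, 0.7, -0.6]
grip_width: 0.0001
```

```bash
cat >> h.py <<'E'
def boxc():
    o=bot.get_obs();p=np.array(o['ee_pos']);a=p[:2]-[.567,-.085]
    print('bx %.1f by %.1f tip z %.1f'%(1000*(a[0]-.0175*a[1]),1000*(a[1]+.0175*a[0]),1000*(p[2]-.011)),np.round(o['contact_force'],1),'w',round(o['grip_width'],4))
E
python3 - <<'E'
from h import *
boxc()
save('side','s3',crop=(240,150,420,285),scale=4)
E
```

```text
bx -112.3 by -56.6 tip z 103.2 [ 0.1  0.7 -0.6] w 0.0001
```

View pics/s3.png

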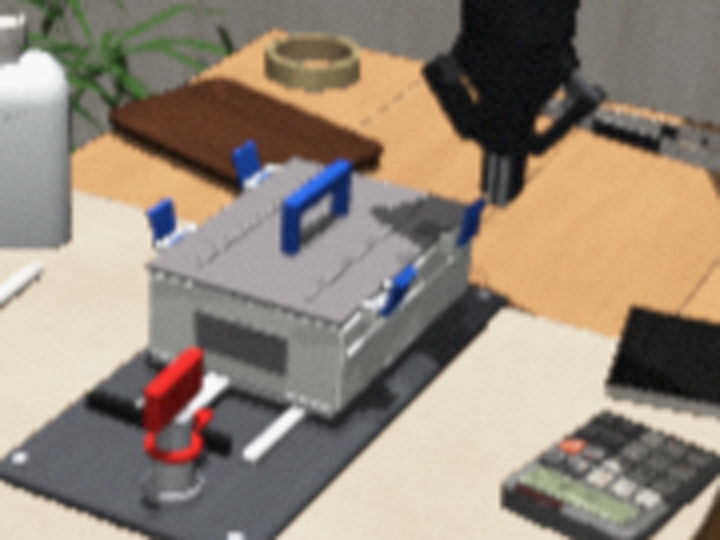

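The fingers are shut beside clip a, outside it, near (503,190) in the crop, with the lid flat on the box. Push inward, then in and down.

Emit:
play_rows --pt "-3 11 -3 0 0" --pt "0 11 0 0 0" --pt "0 8 0 0 0" --pt "0 8 0 0 0" --pt "0 4 2 0 0" --pt "0 4 2 0 0" --pt "0 2 1 0 0" --pt "0 0 0 0 0"

```text
clock: 35.2
ee_pos: [0.5026, -0.1444, 0.1137]
tcp_rot: [[0.017, 1.0, -0.0], [1.0, -0.017, 0.0], [0.0, -0.0, -1.0]]
contact_force: [0.1, -0.4, -0.4]
grip_width: -0.0003
```

```bash
python3 - <<'E'
from h import *
boxc()
E
```

```text
bx -63.4 by -60.5 tip z 102.7 [ 0.1 -0.4 -0.4] w -0.0003
```

Emit:
play_rows --pt "0 1 1 0 0" --pt "0 1 1 0 0" --pt "0 1 1 0 0" --pt "0 0 0 0 0"

```text
clock: 35.7
ee_pos: [0.5056, -0.1445, 0.1108]
tcp_rot: [[0.017, 1.0, -0.0], [1.0, -0.017, 0.0], [0.0, -0.0, -1.0]]
contact_force: [0.5, -0.1, 0.9]
grip_width: -0.0003
```

Emit:
play_rows --pt "0 0.5 1 0 0" --pt "0 0.5 1 0 0" --pt "0 0 0 0 0"

```text
clock: 36.08
ee_pos: [0.5067, -0.1445, 0.1088]
tcp_rot: [[0.017, 1.0, -0.0], [1.0, -0.017, 0.0], [0.0, -0.0, -1.0]]
contact_force: [0.9, 0.2, -0.1]
grip_width: -0.0
```

```bash
python3 - <<'E'
from h import *
boxc()
im,d,P=wlook('w13',1.4)
z=P[...,2]
hsv=cv2.cvtColor(im,cv2.COLOR_RGB2HSV);H,S=hsv[...,0],hsv[...,1]
m=(H>100)&(H<130)&(S>120)&(d>0);k,l,st,c=cv2.connectedComponentsWithStats(m.astype(np.uint8))
for i in range(1,k):
    if st[i,4]>30: q=P[l==i];print(st[i,4],c[i],q.min(0),q.max(0))
E
```

```text
bx -59.3 by -60.5 tip z 97.8 [ 0.9  0.2 -0.1] w -0.0
1674 [218.19713262  27.45937873] [ 0.46944683 -0.03797865  0.09016897] [ 0.48273532 -0.01057081  0.11801562]
202 [247.90594059  31.0049505 ] [ 0.48111265 -0.03657308  0.00976705] [ 0.49042551 -0.00213928  0.09582657]
132 [512.86363636  57.13636364] [ 0.64424109 -0.03937322  0.09108451] [ 0.64786975 -0.01266457  0.09498764]
1470 [538.3462585   59.85102041] [ 0.65217986 -0.04044772  0.09138982] [ 0.66528402 -0.0128485   0.11807646]
6567 [420.20161413 148.3374448 ] [ 0.56113775 -0.13958839  0.0940314 ] [ 0.59336533 -0.0355487   0.13689885]
1273 [518.47996858 248.25216025] [ 0.65136888 -0.15970217  0.09125664] [ 0.66572329 -0.13210198  0.11581648]
1215 [228.23786008 257.82880658] [ 0.47086069 -0.15629246  0.09112892] [ 0.48076011 -0.12902174  0.11858809]
139 [495.34532374 243.77697842] [ 0.64258735 -0.15905427  0.09109638] [ 0.64663353 -0.13321252  0.09606934]
118 [252.07627119 246.68644068] [ 0.47893275 -0.16099979  0.01117779] [ 0.48836933 -0.13101409  0.09477764]
```

View pics/w13.png

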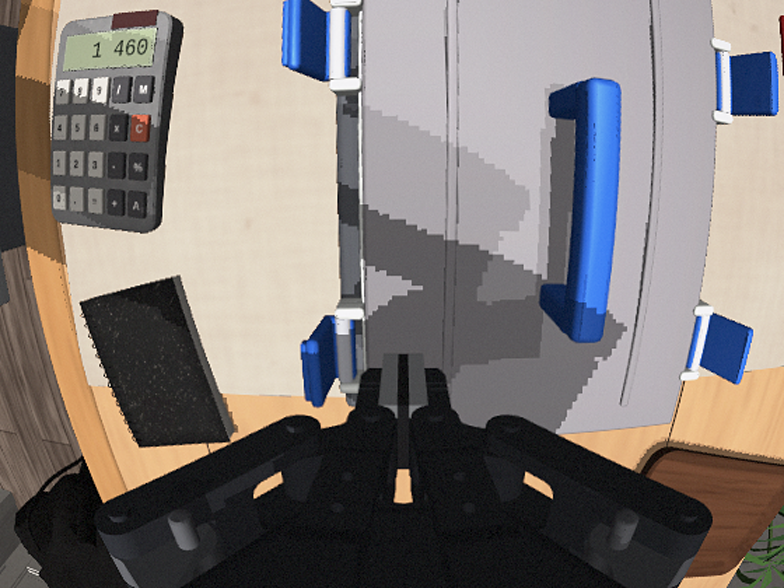

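The picture shows clip a still standing open at (322,360), while the fingertips are at (405,370), inside of it: the fingers passed it without moving it. I'll check where the fingertips really are.

```bash
python3 - <<'E'
from h import *
np.set_printoptions(precision=4,suppress=True)
z=np.load('w13.npz');P=z['P']
for v in range(248,300,6): print(v,[P[v,u].round(3).tolist() for u in (258,268,279,290,300,312)])
o=bot.get_obs();print(o['ee_pos'])
im,d=save('side','s4',crop=(330,160,420,228),scale=8)
Q=world('side',d)
m=(abs(Q[...,0]-o['ee_pos'][0])<.05)&(abs(Q[...,1]-o['ee_pos'][1])<.03)&(Q[...,2]>.09)
hist=Q[m];print([(round(a,3),hist[abs(hist[:,2]-a)<.002][:,:2].round(3).tolist()[:6]) for a in np.arange(.092,.14,.006)])
E
```

```text
248 [[0.482, -0.178, 0.012], [0.497, -0.142, 0.094], [0.503, -0.142, 0.095], [0.509, -0.142, 0.095], [0.515, -0.142, 0.095], [0.521, -0.142, 0.095]]
254 [[0.482, -0.184, 0.011], [0.497, -0.146, 0.094], [0.504, -0.132, 0.125], [0.509, -0.132, 0.124], [0.514, -0.131, 0.126], [0.522, -0.146, 0.094]]
260 [[0.482, -0.189, 0.012], [0.497, -0.149, 0.095], [0.504, -0.132, 0.132], [0.509, -0.132, 0.132], [0.513, -0.132, 0.132], [0.522, -0.15, 0.095]]
266 [[0.49, -0.158, 0.085], [0.499, -0.136, 0.13], [0.504, -0.132, 0.138], [0.509, -0.132, 0.137], [0.513, -0.133, 0.136], [0.519, -0.136, 0.129]]
272 [[0.495, -0.136, 0.136], [0.499, -0.136, 0.135], [0.504, -0.132, 0.142], [0.509, -0.132, 0.142], [0.513, -0.132, 0.143], [0.518, -0.136, 0.136]]
278 [[0.495, -0.136, 0.141], [0.499, -0.136, 0.14], [0.505, -0.132, 0.149], [0.509, -0.131, 0.15], [0.513, -0.132, 0.147], [0.518, -0.136, 0.141]]
284 [[0.496, -0.136, 0.146], [0.5, -0.135, 0.147], [0.505, -0.132, 0.153], [0.509, -0.132, 0.153], [0.513, -0.132, 0.152], [0.518, -0.136, 0.146]]
290 [[0.497, -0.13, 0.16], [0.501, -0.131, 0.159], [0.505, -0.13
[... 551 characters left out ...]
.144], [0.473, -0.134], [0.474, -0.131]]), (np.float64(0.11), [[0.474, -0.157], [0.477, -0.135], [0.474, -0.135], [0.473, -0.14], [0.478, -0.131], [0.475, -0.131]]), (np.float64(0.116), [[0.472, -0.151], [0.471, -0.157], [0.472, -0.142], [0.472, -0.15], [0.474, -0.135], [0.473, -0.138]]), (np.float64(0.122), [[0.473, -0.144]]), (np.float64(0.128), [[0.519, -0.137], [0.514, -0.133], [0.502, -0.14], [0.514, -0.134], [0.511, -0.134], [0.509, -0.136]]), (np.float64(0.134), [[0.519, -0.137], [0.518, -0.136], [0.514, -0.133], [0.51, -0.136], [0.497, -0.149], [0.495, -0.152]]), (np.float64(0.14), [[0.519, -0.135], [0.517, -0.138], [0.495, -0.151], [0.513, -0.13], [0.512, -0.134], [0.508, -0.131]])]
```

View pics/s4.png

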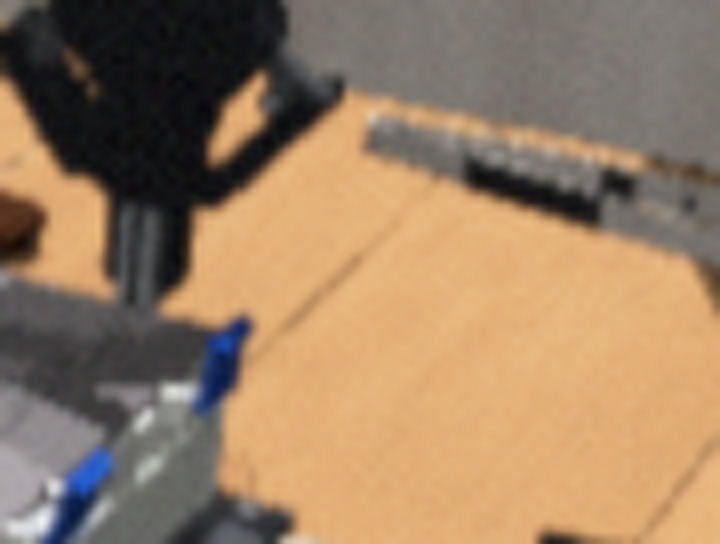

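The depth points put the shut fingertips about 13 mm above the TCP height, not 11 mm below it, so they went over the clip. I go back outside and repeat it 24 mm lower.

Emit:
play_rows --pt "0 0 -15 0 0" --pt "0 -27 0 0 0" --pt "0 -28 0 0 0" --pt "0 0 0 0 0" --pt "0 0 16 0 0" --pt "0 0 15 0 0" --pt "0 0 0 0 0" --pt "0 11 0 0 0" --pt "0 11 0 0 0" --pt "0 8 0 0 0" --pt "0 0 0 0 0"

```text
clock: 37.55
ee_pos: [0.483, -0.1443, 0.0933]
tcp_rot: [[0.017, 1.0, 0.002], [1.0, -0.017, -0.001], [-0.0, 0.002, -1.0]]
contact_force: [-0.8, 0.4, -0.1]
grip_width: -0.0002
```

```bash
cat > clip.py <<'E'
from h import *
np.set_printoptions(precision=3,suppress=True)
boxc()
for cam in ('side','top','wrist'):
    o=bot.get_obs(); im,d=vision.get_image(cam); P=wworld(d,o) if cam=='wrist' else world(cam,d)
    hsv=cv2.cvtColor(im,cv2.COLOR_RGB2HSV);H,S=hsv[...,0],hsv[...,1]
    a=P[...,:2]-[.567,-.085+0.0];bx=a[...,0]-.0175*a[...,1];by=a[...,1]+.0175*a[...,0]
    m0=(H>100)&(H<130)&(S>110)&(d>0)&(P[...,2]>.085)
    for n,sx,sy in(('a',-1,-1),('c',1,1),('b',-1,1),('d',1,-1)):
        m=m0&(abs(bx-sx*.075)<.035)&(abs(by-sy*.06)<.03)
        if m.sum()>5: print(cam,n,m.sum(),'bx',np.percentile(bx[m],[5,50,95])*1000,'z',np.percentile(P[...,2][m],[5,50,95])*1000)
E
python3 clip.py
```

```text
bx -83.0 by -60.7 tip z 82.3 [-0.8  0.4 -0.1] w -0.0002
side a 46 bx [-88.352 -75.434 -63.309] z [ 96.157 104.451 149.694]
side c 39 bx [85.862 88.527 91.184] z [ 98.339 107.492 116.096]
side b 39 bx [-98.37  -94.282 -89.711] z [ 93.621 110.135 117.967]
side d 47 bx [86.684 90.209 94.892] z [ 96.95  106.478 116.061]
top b 13 bx [-97.25  -96.569 -93.217] z [112.516 115.322 119.181]
top d 10 bx [89.776 91.82  93.24 ] z [110.878 114.831 117.326]
wrist a 2024 bx [-97.522 -69.684 -56.101] z [ 99.756 109.396 200.071]
wrist c 113 bx [76.366 77.858 79.327] z [92.565 93.603 95.092]
wrist b 1571 bx [-97.293 -90.53  -78.938] z [ 92.501 109.782 116.407]
wrist d 871 bx [77.928 88.274 91.363] z [ 92.934  98.651 107.318]
```

Emit:
play_rows --pt "0 8 0 0 0" --pt "0 6 2 0 0" --pt "0 4 2 0 0" --pt "0 3 2 0 0" --pt "0 0 0 0 0"

```text
clock: 38.33
ee_pos: [0.5011, -0.1449, 0.0896]
tcp_rot: [[0.016, 1.0, -0.005], [1.0, -0.016, -0.001], [-0.001, -0.005, -1.0]]
contact_force: [-14.5, 1.0, 27.3]
grip_width: -0.0003
```

Emit:
play_rows --pt "0 1 1 0 0" --pt "0 1 1 0 0" --pt "0 0 0 0 0"

```text
clock: 38.7
ee_pos: [0.5015, -0.145, 0.0893]
tcp_rot: [[0.016, 1.0, -0.009], [1.0, -0.016, -0.0], [-0.001, -0.009, -1.0]]
contact_force: [-31.3, 4.1, 46.6]
grip_width: -0.0001
```

```bash
python3 clip.py | grep -E 'bx -|^(side|wrist) a|tip'
```

```text
bx -64.4 by -61.1 tip z 78.3 [-31.3   4.1  46.6] w -0.0001
side a 52 bx [-86.725 -76.699 -60.773] z [ 94.998 101.466 132.19 ]
wrist a 1829 bx [-87.038 -76.925 -54.48 ] z [ 98.753 100.773 195.251]
```

Pressed flat with 47 N, which is more than needed; back off and check.

Emit:
play_rows --pt "0 -2 -4 0 0" --pt "0 0 -15 0 0" --pt "0 0 -20 0 0" --pt "0 0 0 0 0"

```text
clock: 39.35
ee_pos: [0.5044, -0.145, 0.1259]
tcp_rot: [[0.017, 1.0, 0.004], [1.0, -0.017, -0.002], [-0.001, 0.004, -1.0]]
contact_force: [-0.5, 0.7, -0.7]
grip_width: 0.0001
```

```bash
python3 clip.py
```

```text
bx -61.5 by -61.1 tip z 114.9 [-0.5  0.7 -0.7] w 0.0001
side a 64 bx [-86.613 -76.214 -61.011] z [ 95.436 102.775 105.526]
side c 39 bx [86.429 88.329 91.131] z [ 96.63  107.619 116.113]
side b 38 bx [-98.334 -94.466 -90.472] z [ 94.123 110.704 117.364]
side d 48 bx [87.31  90.134 94.276] z [ 94.677 106.671 117.293]
top b 14 bx [-96.997 -95.299 -93.366] z [110.496 114.622 121.896]
top d 10 bx [90.949 92.619 93.748] z [102.211 110.986 115.72 ]
wrist a 2526 bx [-87.57  -71.826 -51.39 ] z [ 99.498 101.063 229.472]
wrist c 1406 bx [78.144 88.264 92.777] z [ 93.156 105.445 116.151]
wrist b 1585 bx [-97.135 -90.372 -78.723] z [ 92.644 109.838 116.232]
wrist d 1268 bx [78.173 90.004 94.861] z [ 92.804 103.439 114.327]
```

```bash
cat > slope.py <<'E'
import sys
from h import *
o=bot.get_obs(); im,d=vision.get_image('wrist'); P=wworld(d,o)
hsv=cv2.cvtColor(im,cv2.COLOR_RGB2HSV);H,S=hsv[...,0],hsv[...,1]
by0=float(sys.argv[1]) if len(sys.argv)>1 else 0
a=P[...,:2]-[.567,-.085+by0];bx=a[...,0]-.0175*a[...,1];by=a[...,1]+.0175*a[...,0]
m0=(H>100)&(H<130)&(S>110)&(d>0)&(P[...,2]>.085)&(P[...,2]<.125)
for n,sx,sy in(('a',-1,-1),('c',1,1),('b',-1,1),('d',1,-1)):
    q=m0&(abs(by-sy*.06)<.02)
    print(n,[(c,len(t:=P[...,2][q&(abs(sx*bx*1000-c)<3)]),round(1000*float(np.median(t)),1) if len(t) else None) for c in (55,61,67,73,79,85,91)])
E
python3 slope.py
```

```text
a [(55, 87, 99.9), (61, 307, 102.6), (67, 339, 100.6), (73, 390, 100.7), (79, 429, 100.7), (85, 260, 100.5), (91, 0, None)]
c [(55, 0, None), (61, 0, None), (67, 0, None), (73, 0, None), (79, 120, 93.5), (85, 524, 98.4), (91, 741, 111.7)]
b [(55, 0, None), (61, 0, None), (67, 0, None), (73, 0, None), (79, 173, 93.3), (85, 263, 94.2), (91, 838, 110.8)]
d [(55, 0, None), (61, 0, None), (67, 0, None), (73, 0, None), (79, 128, 93.6), (85, 243, 95.1), (91, 772, 106.3)]
```

Clip a lies flat (top 100.6 mm all along). Now clip c, diagonally across.

Emit:
play_rows --pt "0 0 -20 0 0" --pt "40 57 0 0 0" --pt "40 58 0 0 0" --pt "41 58 0 0 0" --pt "0 0 0 0 0" --pt "0 0 0 0 0" --pt "0 0 25 0 0" --pt "0 0 28 0 0" --pt "0 0 0 0 0"

```text
clock: 40.67
ee_pos: [0.6655, -0.0429, 0.1027]
tcp_rot: [[0.019, 1.0, 0.02], [1.0, -0.019, -0.004], [-0.004, 0.02, -1.0]]
contact_force: [1.1, -0.7, 32.8]
grip_width: 0.0003
```

```bash
python3 -c "
from h import *
boxc();print(bot.get_obs()['ee_pos'])"
```

```text
bx 97.8 by 43.9 tip z 91.7 [ 1.1 -0.7 32.8] w 0.0003
[ 0.66552144 -0.04286859  0.10269811]
```

Some travel was cut short, and the fingers came down on clip c's edge. Lift straight up and check.

Emit:
play_rows --pt "0 0 -15 0 0" --pt "0 0 -20 0 0" --pt "0 0 0 0 0"

```text
clock: 41.05
ee_pos: [0.6587, -0.0404, 0.128]
tcp_rot: [[0.018, 1.0, 0.003], [1.0, -0.018, -0.001], [-0.001, 0.003, -1.0]]
contact_force: [0.8, 0.3, 1.1]
grip_width: 0.0
```

```bash
python3 -c "
from h import *
boxc();print(bot.get_obs()['ee_pos'])"; python3 slope.py; python3 lid.py w14|head -7
```

```text
bx 91.0 by 46.2 tip z 117.0 [0.8 0.3 1.1] w 0.0
[ 0.65874265 -0.04037973  0.12804736]
a [(55, 11, 98.8), (61, 36, 99.8), (67, 51, 100.2), (73, 65, 100.2), (79, 86, 100.3), (85, 46, 100.1), (91, 0, None)]
c [(55, 0, None), (61, 0, None), (67, 0, None), (73, 0, None), (79, 139, 93.7), (85, 218, 93.2), (91, 534, 106.7)]
b [(55, 0, None), (61, 0, None), (67, 0, None), (73, 0, None), (79, 174, 92.5), (85, 215, 95.8), (91, 782, 108.1)]
d [(55, 0, None), (61, 0, None), (67, 0, None), (73, 0, None), (79, 0, None), (85, 6, 93.4), (91, 58, 97.2)]
plate z 0.10106847409270196 0.09548395014116472
y -0.06 x edges [0.5547 0.6415] mid 0.5981056755978715
y -0.03 x edges [0.5492 0.659 ] mid 0.6041002235649312
y -0.0 x edges [0.5486 0.6496] mid 0.5990654981531455Traceback (most recent call last):
  File "lid.py", line 11, in <module>
    print('y far edge',[np.percentile(q[abs(q[:,0]-x0)<.01][:,1],99.5) for x0 in o['ee_pos'][0]+np.array([-.05,.05])])
                        ~~~~~~~~~~~~~^^^^^^^^^^^^^^^^^^^^^^^^^^^^^^^^^
    return _quantile_unchecked(
        a, q, axis, out, overwrite_input, method, keepdims, weights)
    return _ureduce(a,
                    func=_quantile_ureduce_func,
    ...<5 lines>...
                    overwrite_input=overwrite_input,
                    method=method)
    r = func(a, **kwargs)
    result = _quantile(arr,
                       quantiles=q,
    ...<2 lines>...
                       out=out,
                       weights=wgt)
    slices_having_nans = np.isnan(arr[-1, ...])
                                  ~~~^^^^^^^^^
IndexError: index -1 is out of bounds for axis 0 with size 0
```

Emit:
play_rows --pt "7 12 0 0 0" --pt "7 12 0 0 0" --pt "0 0 0 0 0" --pt "0 0 0 0 0"

```text
clock: 41.65
ee_pos: [0.6823, -0.0257, 0.1254]
tcp_rot: [[0.016, 1.0, -0.001], [1.0, -0.016, -0.0], [-0.0, -0.001, -1.0]]
contact_force: [-0.1, 0.4, -0.7]
grip_width: -0.0001
```

```bash
python3 -c "
from h import *
boxc();print(bot.get_obs()['ee_pos'])"
```

```text
bx 114.2 by 61.3 tip z 114.4 [-0.1  0.4 -0.7] w -0.0001
[ 0.68226866 -0.02574457  0.12535045]
```

Emit:
play_rows --pt "0 0 16 0 0" --pt "0 0 16 0 0" --pt "0 0 0 0 0" --pt "0 -11 0 0 0" --pt "0 -11 0 0 0" --pt "0 -9 0 0 0" --pt "0 -8 0 0 0" --pt "0 -6 1 0 0" --pt "0 -4 1 0 0" --pt "0 -2 1 0 0" --pt "0 0 0 0 0"

```text
clock: 43.02
ee_pos: [0.6308, -0.0251, 0.0904]
tcp_rot: [[0.017, 1.0, -0.001], [1.0, -0.017, 0.0], [0.0, -0.001, -1.0]]
contact_force: [0.1, 0.1, 0.6]
grip_width: 0.0001
```

```bash
python3 -c "
from h import *
boxc();print(bot.get_obs()['ee_pos'])"; python3 slope.py
```

```text
bx 62.8 by 61.0 tip z 79.4 [0.1 0.1 0.6] w 0.0001
[ 0.63079828 -0.02509869  0.09041482]
a [(55, 0, None), (61, 0, None), (67, 0, None), (73, 0, None), (79, 0, None), (85, 0, None), (91, 0, None)]
c [(55, 48, 100.3), (61, 85, 100.5), (67, 91, 100.2), (73, 193, 100.5), (79, 381, 100.7), (85, 317, 100.4), (91, 0, None)]
b [(55, 0, None), (61, 0, None), (67, 0, None), (73, 0, None), (79, 239, 92.5), (85, 329, 96.1), (91, 1049, 108.4)]
d [(55, 0, None), (61, 0, None), (67, 0, None), (73, 0, None), (79, 0, None), (85, 0, None), (91, 0, None)]
```

Emit:
play_rows --pt "0 -0.5 1 0 0" --pt "0 -0.5 1 0 0" --pt "0 0 0 0 0"

```text
clock: 43.45
ee_pos: [0.631, -0.0251, 0.0901]
tcp_rot: [[0.017, 1.0, 0.001], [1.0, -0.017, -0.0], [-0.0, 0.001, -1.0]]
contact_force: [-1.4, 0.7, 5.8]
grip_width: 0.0
```

Emit:
play_rows --pt "0 0 -20 0 0" --pt "0 0 -35 0 0" --pt "0 0 0 0 0" --pt "0 -35 0 0 0" --pt "0 -35 0 0 0" --pt "0 -35 0 0 0" --pt "0 -35 0 0 0" --pt "0 -37 0 0 0" --pt "0 0 0 0 0" --pt "0 0 0 0 0"

```text
clock: 44.7
ee_pos: [0.4541, -0.0223, 0.1443]
tcp_rot: [[0.017, 1.0, 0.001], [1.0, -0.017, -0.0], [-0.0, 0.001, -1.0]]
contact_force: [-0.9, 0.7, 1.0]
grip_width: 0.0002
```

```bash
python3 -c "
from h import *
boxc();print(bot.get_obs()['ee_pos'])"; python3 slope.py
```

```text
bx -114.0 by 60.7 tip z 133.3 [-0.9  0.7  1. ] w 0.0002
[ 0.45411562 -0.02229084  0.14434879]
a [(55, 0, None), (61, 0, None), (67, 0, None), (73, 0, None), (79, 0, None), (85, 0, None), (91, 0, None)]
c [(55, 213, 100.3), (61, 138, 102.7), (67, 174, 100.7), (73, 167, 100.7), (79, 165, 100.6), (85, 59, 100.5), (91, 0, None)]
b [(55, 0, None), (61, 0, None), (67, 0, None), (73, 0, None), (79, 63, 93.8), (85, 100, 93.1), (91, 328, 114.3)]
d [(55, 0, None), (61, 0, None), (67, 0, None), (73, 0, None), (79, 42, 93.5), (85, 106, 95.2), (91, 360, 105.6)]
```

Clip c is flat, matching a. Clip b next.

Emit:
play_rows --pt "0 0 25 0 0" --pt "0 0 26 0 0" --pt "0 0 0 0 0" --pt "0 11 0 0 0" --pt "0 11 0 0 0" --pt "0 9 0 0 0" --pt "0 8 0 0 0" --pt "0 6 1 0 0" --pt "0 4 1 0 0" --pt "0 2 1 0 0" --pt "0 0.5 1 0 0" --pt "0 0 0 0 0"

```text
clock: 46.25
ee_pos: [0.5045, -0.023, 0.09]
tcp_rot: [[0.017, 1.0, -0.001], [1.0, -0.017, -0.0], [-0.0, -0.001, -1.0]]
contact_force: [-6.3, 0.4, 10.9]
grip_width: -0.0001
```

Emit:
play_rows --pt "0 0.5 1 0 0" --pt "0 0 0 0 0"

```text
clock: 46.5
ee_pos: [0.5047, -0.023, 0.0898]
tcp_rot: [[0.017, 1.0, -0.002], [1.0, -0.017, -0.0], [-0.0, -0.002, -1.0]]
contact_force: [-11.7, 0.5, 17.8]
grip_width: -0.0
```

Emit:
play_rows --pt "0 0 -20 0 0" --pt "0 0 -35 0 0" --pt "0 0 0 0 0"

```text
clock: 46.88
ee_pos: [0.5078, -0.0235, 0.146]
tcp_rot: [[0.017, 1.0, 0.006], [1.0, -0.017, -0.001], [-0.001, 0.006, -1.0]]
contact_force: [0.3, 0.5, 0.4]
grip_width: 0.0002
```

```bash
python3 -c "
from h import *
boxc();print(bot.get_obs()['ee_pos'])"; python3 slope.py
```

```text
bx -60.3 by 60.5 tip z 135.0 [0.3 0.5 0.4] w 0.0002
[ 0.50775064 -0.02345755  0.14602915]
a [(55, 11, 99.9), (61, 42, 100.0), (67, 1, 100.0), (73, 0, None), (79, 0, None), (85, 0, None), (91, 0, None)]
c [(55, 212, 100.4), (61, 205, 102.7), (67, 232, 100.6), (73, 238, 100.6), (79, 226, 100.6), (85, 88, 100.5), (91, 0, None)]
b [(55, 74, 99.8), (61, 388, 102.6), (67, 349, 100.5), (73, 351, 100.6), (79, 357, 100.6), (85, 214, 100.5), (91, 0, None)]
d [(55, 0, None), (61, 0, None), (67, 0, None), (73, 0, None), (79, 0, None), (85, 0, None), (91, 0, None)]
```

Emit:
play_rows --pt "-20 29 0 0 0" --pt "-20 29 0 0 0" --pt "-20 29 0 0 0" --pt "-20 29 0 0 0" --pt "-20 29 0 0 0" --pt "-20 29 0 0 0" --pt "0 0 0 0 0" --pt "0 0 0 0 0"

```text
clock: 47.92
ee_pos: [0.6761, -0.1453, 0.1412]
tcp_rot: [[0.017, 1.0, -0.003], [1.0, -0.017, 0.001], [0.001, -0.003, -1.0]]
contact_force: [-0.1, 0.7, -0.2]
grip_width: 0.0001
```

```bash
python3 -c "
from h import *
boxc();print(bot.get_obs()['ee_pos'])"
```

```text
bx 110.1 by -58.4 tip z 130.2 [-0.1  0.7 -0.2] w 0.0001
[ 0.67605017 -0.14526448  0.1411816 ]
```

Emit:
play_rows --pt "-1.5 4 0 0 0" --pt "0 0 24 0 0" --pt "0 0 24 0 0" --pt "0 0 0 0 0" --pt "0 -11 0 0 0" --pt "0 -11 0 0 0" --pt "0 -9 0 0 0" --pt "0 -8 0 0 0" --pt "0 -6 1 0 0" --pt "0 -4 1 0 0" --pt "0 -2 1 0 0" --pt "0 -0.5 1 0 0" --pt "0 0 0 0 0"

```text
clock: 49.55
ee_pos: [0.6295, -0.1465, 0.0905]
tcp_rot: [[0.017, 1.0, -0.001], [1.0, -0.017, 0.0], [0.0, -0.001, -1.0]]
contact_force: [-0.8, 0.3, 0.1]
grip_width: -0.0002
```

Emit:
play_rows --pt "0 -0.5 1 0 0" --pt "0 0 0 0 0"

```text
clock: 49.8
ee_pos: [0.6294, -0.1466, 0.0901]
tcp_rot: [[0.017, 1.0, 0.0], [1.0, -0.017, 0.0], [0.0, 0.0, -1.0]]
contact_force: [-0.3, 0.8, 2.7]
grip_width: 0.0003
```

Emit:
play_rows --pt "0 0 -20 0 0" --pt "0 0 -35 0 0" --pt "0 0 -20 0 0" --pt "0 0 0 0 0"

```text
clock: 50.3
ee_pos: [0.6309, -0.1472, 0.168]
tcp_rot: [[0.017, 1.0, 0.005], [1.0, -0.017, -0.002], [-0.002, 0.005, -1.0]]
contact_force: [0.3, 1.9, 0.1]
grip_width: 0.0001
```

```bash
python3 -c "
from h import *
boxc();print(bot.get_obs()['ee_pos'])"; python3 slope.py
```

```text
bx 65.0 by -61.1 tip z 157.0 [0.3 1.9 0.1] w 0.0001
[ 0.63092128 -0.14722433  0.16796611]
a [(55, 142, 100.3), (61, 200, 102.7), (67, 213, 100.6), (73, 202, 100.6), (79, 194, 100.8), (85, 86, 100.4), (91, 0, None)]
c [(55, 119, 100.9), (61, 367, 102.6), (67, 350, 100.9), (73, 351, 100.9), (79, 350, 100.8), (85, 189, 100.6), (91, 0, None)]
b [(55, 151, 100.1), (61, 230, 102.7), (67, 225, 100.7), (73, 224, 100.7), (79, 228, 100.7), (85, 104, 100.7), (91, 0, None)]
d [(55, 85, 100.3), (61, 332, 102.3), (67, 295, 100.6), (73, 313, 100.6), (79, 310, 100.6), (85, 188, 100.4), (91, 0, None)]
```

All four clips lie flat (100.6 mm). Now go behind the box's −y end.

Emit:
play_rows --pt "-20 -16 0 0 0" --pt "-20 -16 0 0 0" --pt "-20 -16 0 0 0" --pt "-20 -17 0 0 0" --pt "0 0 0 0 0" --pt "0 0 30 0 0" --pt "0 0 30 0 0" --pt "0 0 30 0 0" --pt "0 0 29 0 0" --pt "0 0 0 0 0"

```text
clock: 51.6
ee_pos: [0.5605, -0.2232, 0.0421]
tcp_rot: [[0.017, 1.0, -0.006], [1.0, -0.016, 0.004], [0.004, -0.006, -1.0]]
contact_force: [-0.0, 0.9, 0.5]
grip_width: 0.0
```

```bash
python3 -c "
from h import *
boxc();print(bot.get_obs()['ee_pos'])"
```

```text
bx -4.1 by -138.3 tip z 31.1 [-0.   0.9  0.5] w 0.0
[ 0.56050013 -0.22319746  0.04210784]
```

Emit:
play_rows --pt "0 4 -5 0 0" --pt "10 0 0 0 0" --pt "10 0 0 0 0" --pt "10 0 0 0 0" --pt "10 0 0 0 0" --pt "10 0 0 0 0" --pt "8 0 0 0 0" --pt "8 0 0 0 0" --pt "6 0 0 0 0" --pt "0 0 0 0 0"

```text
clock: 52.85
ee_pos: [0.5685, -0.153, 0.0513]
tcp_rot: [[0.016, 1.0, 0.001], [1.0, -0.016, 0.0], [0.0, 0.001, -1.0]]
contact_force: [1.1, -2.6, 1.0]
grip_width: 0.0002
```

Emit:
play_rows --pt "3 0 0 0 0" --pt "3 0 0 0 0" --pt "0 0 0 0 0"

```text
clock: 53.22
ee_pos: [0.5685, -0.1503, 0.0513]
tcp_rot: [[0.017, 1.0, 0.001], [1.0, -0.017, -0.004], [-0.004, 0.001, -1.0]]
contact_force: [-0.3, -12.4, 1.5]
grip_width: 0.0001
```

```bash
python3 -c "
from h import *
boxc();print(bot.get_obs()['ee_pos'])"
```

```text
bx 2.7 by -65.3 tip z 40.3 [ -0.3 -12.4   1.5] w 0.0001
[ 0.56854042 -0.15031306  0.05134931]
```

Emit:
play_rows --pt "3 0 0 0 0" --pt "3 0 0 0 0" --pt "0 0 0 0 0"

```text
clock: 53.6
ee_pos: [0.5686, -0.1503, 0.0515]
tcp_rot: [[0.018, 1.0, 0.002], [1.0, -0.018, -0.013], [-0.013, 0.002, -1.0]]
contact_force: [-1.5, -33.4, -4.0]
grip_width: 0.0001
```

```bash
python3 - <<'E'
from h import *
boxc()
im,d=save('top','t5',crop=(190,170,350,260),scale=5)
P=world('top',d);z=P[...,2]
m=(z>.085)&(z<.1)&(P[...,0]>.48)&(P[...,0]<.655)&(P[...,1]>-.2)&(P[...,1]<.095)
q=P[m];print(np.percentile(q[:,1],[.5,1,50,99,99.5]))
for x in(.51,.54,.60,.63): k=q[abs(q[:,0]-x)<.01];print(x,k[:,1].min(),k[:,1].max())
z0=np.load('top0.npz');P0=world('top',z0['d']);q=P0[(P0[...,2]>.08)&(P0[...,2]<.1)&(P0[...,0]>.48)&(P0[...,0]<.655)&(P0[...,1]>-.25)&(P0[...,1]<.08)]
for x in(.51,.54,.60,.63): k=q[abs(q[:,0]-x)<.01];print('before',x,k[:,1].min(),k[:,1].max())
E
```

```text
bx 2.7 by -65.3 tip z 40.5 [ -1.5 -33.4  -4. ] w 0.0001
[-0.13486909 -0.134137   -0.01556613  0.06951058  0.07022338]
0.51 -0.13789410820176398 0.0705402077407209
0.54 -0.1377748322164539 0.0714826541137138
0.6 -0.11977150642234342 0.07028222608167882
0.63 -0.13218757209397458 0.06807093659638218
before 0.51 -0.1883209955393685 0.017669403599363413
before 0.54 -0.1914593562282194 0.018615275885070313
before 0.6 -0.19039684519196626 0.017136534462442583
before 0.63 -0.19043987574501517 0.014664913247963538
```

View pics/t5.png

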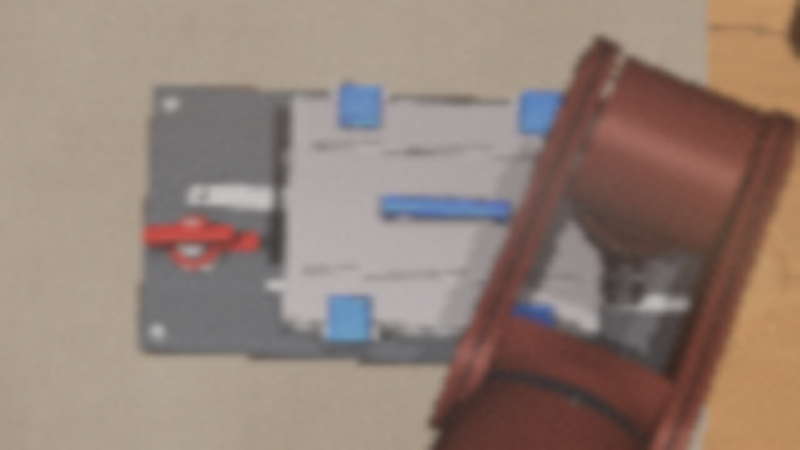

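The view shows the lid and box end at x≈288 right against the dark stop bar at (280,90–260), arm clear of it. The push stalls at 33 N after about 53 mm, so I check the gap to the stop.

```bash
python3 - <<'E'
from h import *
np.set_printoptions(precision=4,suppress=True)
for f in('w5','w2'):
    z=np.load(f+'.npz');P=z['P'];im=z['im'].astype(int)
    m=(im.max(-1)<45)&(P[...,2]>.013)&(P[...,2]<.08)&(P[...,1]>.02)&(P[...,1]<.12)&(P[...,0]>.5)&(P[...,0]<.65)
    q=P[m];print(f,m.sum(),np.percentile(q,[2,50,98],axis=0) if len(q) else '')
z=np.load('w5.npz')['P']
for u in range(100,240,4): print(u,z[140,u].round(4),end=' ')
print()
im,d=save('side','s5',crop=(250,170,370,260),scale=6)
E
```

```text
w5 780 [[0.5426 0.0786 0.0144]
 [0.6    0.0805 0.0249]
 [0.6473 0.0862 0.0271]]
w2 1137 [[0.5359 0.0209 0.0142]
 [0.5799 0.0232 0.0463]
 [0.6443 0.0886 0.0696]]
100 [0.5985 0.1722 0.0096] 104 [0.5981 0.1658 0.0112] 108 [0.5976 0.1606 0.011 ] 112 [0.5971 0.1551 0.0113] 116 [0.5967 0.1495 0.0121] 120 [0.5962 0.1446 0.0117] 124 [0.5959 0.1389 0.013 ] 128 [0.5955 0.1339 0.013 ] 132 [0.5951 0.1288 0.0135] 136 [0.5947 0.1242 0.0131] 140 [0.5943 0.1197 0.0125] 144 [0.5939 0.115  0.0126] 148 [0.5935 0.1108 0.0116] 152 [0.5931 0.1062 0.0114] 156 [0.5929 0.1011 0.0125] 160 [0.5925 0.0968 0.0121] 164 [0.593  0.0873 0.0247] 168 [0.5927 0.0831 0.0244] 172 [0.5924 0.0792 0.0237] 176 [0.5923 0.0742 0.0258] 180 [0.592  0.07   0.0259] 184 [0.5916 0.0666 0.0239] 188 [0.5914 0.0623 0.0245] 192 [0.5913 0.0577 0.0262] 196 [0.591  0.054  0.0251] 200 [0.5909 0.0495 0.0272] 204 [0.5906 0.0459 0.0257] 208 [0.5904 0.0419 0.0259] 212 [0.5902 0.0381 0.0255] 216 [0.59   0.0342 0.0255] 220 [0.5946 0.0169 0.0887] 224 [0.5942 0.0145 0.0854] 228 [0.5928 0.0145 0.069 ] 232 [0.5909 0.0152 0.0465] 236 [0.5893 0.0149 0.0264]
```

View pics/s5.png

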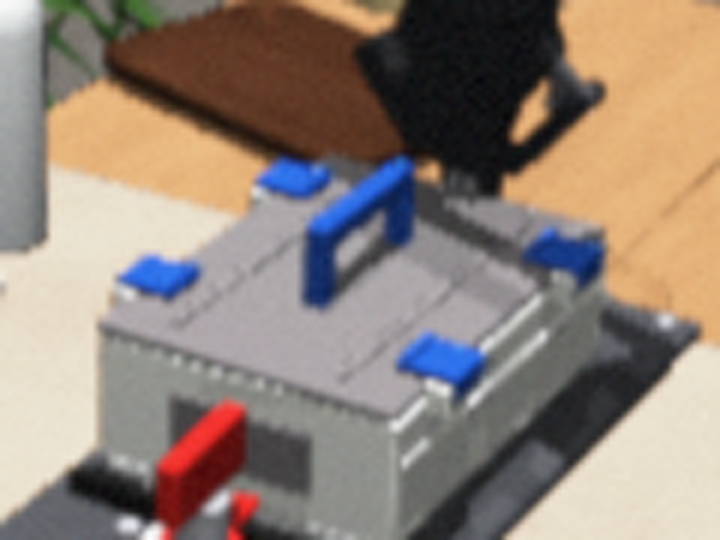

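The clips are shut and the lid is flush in this view; the box end looks close to the stop bar. I measure the travel by the clips' y positions.

```bash
cat > trav.py <<'E'
from h import *
o=bot.get_obs(); im,d=vision.get_image('wrist'); P=wworld(d,o)
hsv=cv2.cvtColor(im,cv2.COLOR_RGB2HSV);H,S=hsv[...,0],hsv[...,1]
m=((H>100)&(H<130)&(S>110)&(d>0)&(P[...,2]>.096)&(P[...,2]<.14)).astype(np.uint8)
k,l,st,c=cv2.connectedComponentsWithStats(m)
for i in range(1,k):
    if st[i,4]>150: q=P[l==i];print(st[i,4],'x %.4f'%q[:,0].mean(),'y',np.percentile(q[:,1],[2,98]).round(4),'mid %.4f'%np.percentile(q[:,1],[2,98]).mean(),'z %.4f'%np.median(q[:,2]))
boxc()
E
python3 trav.py
```

```text
6126 x 0.5688 y [-0.0734 -0.0491] mid -0.0613 z 0.1345
4965 x 0.6352 y [-0.1066 -0.0803] mid -0.0935 z 0.1008
4565 x 0.4982 y [-0.1043 -0.0781] mid -0.0912 z 0.1008
bx 2.7 by -65.3 tip z 40.5 [ -1.3 -33.1  -3.7] w -0.0001
```

Emit:
play_rows --pt "-6 0 0 0 0" --pt "-10 0 0 0 0" --pt "-10 0 0 0 0" --pt "0 0 0 0 0"

```text
clock: 54.25
ee_pos: [0.5677, -0.1677, 0.0506]
tcp_rot: [[0.018, 1.0, -0.001], [1.0, -0.018, 0.001], [0.001, -0.001, -1.0]]
contact_force: [0.0, -0.2, 0.9]
grip_width: -0.0001
```

```bash
python3 trav.py; python3 - <<'E'
from h import *
np.set_printoptions(precision=4,suppress=True)
im,d=save('side','s6'); Q=world('side',d)
# front wall plane & stop bar & rod points
b=Q[(Q[...,0]>.52)&(Q[...,0]<.64)&(Q[...,1]>.03)&(Q[...,1]<.15)&(Q[...,2]>.012)&(Q[...,2]<.09)]
for z0 in np.arange(.015,.09,.008):
    k=b[abs(b[:,2]-z0)<.004]
    if len(k)>3: print(round(z0,3),len(k),np.percentile(k[:,1],[2,25,50,75,98]))
im,d=vision.get_image('top');P=world('top',d)
m=(P[...,0]>.5)&(P[...,0]<.66)&(P[...,1]>.06)&(P[...,1]<.15)&(P[...,2]>.02)
hs=cv2.cvtColor(im,cv2.COLOR_RGB2HSV)
w=m&(hs[...,1]<40)&(hs[...,2]>150);print('white',w.sum(),np.percentile(P[w],[2,50,98],axis=0))
r=m&((hs[...,0]<8)|(hs[...,0]>172))&(hs[...,1]>130);print('red',r.sum(),np.percentile(P[r],[2,50,98],axis=0))
E
```

```text
2846 x 0.5687 y [-0.0746 -0.067 ] mid -0.0708 z 0.1332
5169 x 0.6352 y [-0.1069 -0.0807] mid -0.0938 z 0.1009
4787 x 0.4981 y [-0.1046 -0.0785] mid -0.0915 z 0.1008
bx 2.2 by -82.3 tip z 39.6 [0.4 0.3 0.6] w 0.0004
0.015 408 [0.0654 0.0952 0.1158 0.1359 0.1483]
0.023 179 [0.0691 0.0803 0.0874 0.1376 0.1487]
0.031 139 [0.068  0.0714 0.0841 0.1383 0.1492]
0.039 97 [0.0676 0.0708 0.0722 0.1385 0.1494]
0.047 142 [0.0688 0.072  0.0757 0.1364 0.1485]
0.055 117 [0.0676 0.0711 0.0732 0.1253 0.1479]
0.063 99 [0.0675 0.0715 0.0733 0.0753 0.1485]
0.071 128 [0.0677 0.0711 0.0727 0.0758 0.1461]
0.079 126 [0.0678 0.07   0.0715 0.0733 0.1409]
0.087 118 [0.0682 0.0702 0.0717 0.0726 0.1453]
white 219 [[0.5058 0.0603 0.0213]
 [0.5795 0.0681 0.0933]
 [0.6382 0.1393 0.1025]]
red 61 [[0.5425 0.0976 0.0443]
 [0.5492 0.121  0.0978]
 [0.554  0.1477 0.1061]]
```

```bash
python3 - <<'E'
from h import *
for f in('w7','w1'):
    P=np.load(f+'.npz')['P']
    for x in(.53,.5665,.60):
        m=(abs(P[...,0]-x)<.006)&(P[...,1]<-.17)&(P[...,1]>-.28)
        q=P[m];pl=q[(q[:,2]>.007)&(q[:,2]<.016)];ri=q[q[:,2]>.06]
        print(f,x,'plate end',np.percentile(pl[:,1],[0,1,3]).round(4),len(pl),'rear wall rim',np.percentile(ri[:,1],[0,1,5]).round(4),'n',len(ri))
    m=(abs(P[...,0]-.60)<.01)&(P[...,2]>.006)&(P[...,2]<.018)&(P[...,1]>.06);print('plate +y end',P[m][:,1].max() if m.any() else None)
E
```

```text
w7 0.53 plate end [-0.2792 -0.2791 -0.2781] 412 rear wall rim [-0.2606 -0.2572 -0.2535] n 10845
w7 0.5665 plate end [-0.2799 -0.2791 -0.2781] 418 rear wall rim [-0.1921 -0.192  -0.1919] n 157
w7 0.6 plate end [-0.2219 -0.2218 -0.2217] 316 rear wall rim [-0.1928 -0.1927 -0.1925] n 146
plate +y end 0.1758808943418073
w1 0.53 plate end [-0.2792 -0.2791 -0.2789] 236 rear wall rim [-0.2506 -0.2506 -0.2506] n 1487
w1 0.5665 plate end [-0.2788 -0.2788 -0.2773] 206 rear wall rim [-0.1912 -0.1912 -0.1912] n 71
w1 0.6 plate end [-0.2224 -0.2224 -0.2214] 159 rear wall rim [-0.1919 -0.1919 -0.1915] n 66
plate +y end 0.17637036837594272
```

Measured overhang of the base plate behind the rear wall was about 30 mm at the start (25 = pulled out), so the box began about 6 mm in; 53 mm of travel and a rigid stall at 33 N mean it is home. On to the lock.

Emit:
play_rows --pt "-6 0 -30 0 0" --pt "0 0 -40 0 0" --pt "0 0 -40 0 0" --pt "0 0 -30 0 0" --pt "0 0 0 0 40" --pt "37 -3 0 0 40" --pt "37 -3 0 0 40" --pt "37 -3 0 0 40" --pt "37 -3 0 0 40" --pt "37 -3 0 0 40" --pt "37 -3 0 0 40" --pt "37 -3 0 0 40" --pt "37 -3 0 0 40" --pt "0 0 0 0 40" --pt "0 0 0 0 40"

```text
clock: 56.28
ee_pos: [0.5482, 0.1226, 0.1897]
tcp_rot: [[0.016, 1.0, -0.002], [1.0, -0.016, -0.001], [-0.001, -0.002, -1.0]]
contact_force: [0.7, -0.4, -0.0]
grip_width: 0.0403
```

```bash
cat > lock.py <<'E'
from h import *
o=bot.get_obs();im,d=vision.get_image('wrist');P=wworld(d,o)
hs=cv2.cvtColor(im,cv2.COLOR_RGB2HSV).astype(int)
m=((hs[...,0]<8)|(hs[...,0]>172))&(hs[...,1]>140)&(P[...,2]>.095)&(P[...,2]<.11)&(abs(P[...,0]-.55)<.06)&(abs(P[...,1]-.137)<.06)
q=P[m];r=cv2.minAreaRect((q[:,:2]*1000).astype(np.float32));print('bar',len(q),r,'z',np.median(q[:,2]))
e=np.linalg.eigh(np.cov(q[:,:2].T))[1][:,1];print('bar dir from +y ccw deg',(np.degrees(np.arctan2(e[1],e[0]))-90+90)%180-90)
E
python3 lock.py; python3 -c "
from h import *
plan((.5501,.137,.069,89,4))"
```

```text
bar 1100 ((550.3018798828125, 138.02818298339844), (11.843714714050293, 59.40712356567383), 2.71820330619812) z 0.09984913031815282
bar dir from +y ccw deg 2.8105713600013758
at [0.5484 0.1222 0.19  ] th 89.02 tilt [-0.0005 -0.0015]
-> 0.550 0.137 0.069 th89 rows 4: total tool-at-start [[np.float64(3.7), np.float64(0.4), np.float64(30.2), np.float64(0.0001)], 'x', 4]
```

Emit:
play_rows --pt "15.5 1.5 0 -0.066 40" --pt "0 0 0 0 40" --pt "0 0 40 0 40" --pt "0 0 40 0 40" --pt "0 0 40 0 40" --pt "0 0 0 0 40" --pt "0 0 0 0 5" --pt "0 0 0 0 5" --pt "0 0 0 0 5" --pt "0 0 0 0 5" --pt "0 0 0 0 5" --squeeze 50

```text
clock: 57.7
ee_pos: [0.5494, 0.1378, 0.0731]
tcp_rot: [[-0.049, 0.999, -0.003], [0.999, 0.049, -0.001], [-0.001, -0.003, -1.0]]
contact_force: [-10.1, -2.9, 6.7]
grip_width: 0.0108
```

```bash
python3 -c "
from h import *
o=bot.get_obs();plan();print(o['contact_force'],o['wrist_torque'],o['grip_width'])"; python3 trav.py
```

```text
at [0.5494 0.1378 0.0731] th 92.8 tilt [-0.0008 -0.0028]
[-10.13073144  -2.90141536   6.68929508] [-0.42177046  1.75213277 -0.00575209] 0.010809677868703427
bx -21.5 by 222.5 tip z 62.1 [-10.4  -2.9   7.1] w 0.011
```

Emit:
play_rows --pt "0 0.8 0 0 5" --pt "0 0 0 -0.12 5" --pt "0 0 0 -0.12 5" --pt "0 0 0 -0.12 5" --pt "0 0 0 -0.12 5" --pt "0 0 0 -0.12 5" --pt "0 0 0 0 5"

```text
clock: 58.62
ee_pos: [0.5485, 0.1375, 0.0731]
tcp_rot: [[-0.606, 0.796, -0.007], [0.796, 0.606, -0.002], [0.003, -0.006, -1.0]]
contact_force: [-16.4, -4.9, 12.2]
grip_width: 0.0107
```

```bash
cat > st.py <<'E'
from h import *
o=bot.get_obs();plan();print(np.round(o['contact_force'],1),np.round(o['wrist_torque'],2),round(o['grip_width'],4))
E
python3 st.py
```

```text
at [0.5485 0.1375 0.0731] th 127.28 tilt [ 0.0025 -0.0063]
[-16.4  -4.9  12.2] [-0.73  2.8   0.07] 0.0107
```

Emit:
play_rows --pt "1.5 -2 -1 0 5" --pt "0 0 0 -0.12 5" --pt "0 0 0 -0.12 5" --pt "0 0 0 -0.12 5" --pt "0 0 0 -0.12 5" --pt "0 0 0 0 5"

```text
clock: 59.38
ee_pos: [0.5479, 0.1369, 0.0732]
tcp_rot: [[-0.905, 0.426, -0.002], [0.426, 0.905, -0.002], [0.001, -0.003, -1.0]]
contact_force: [-7.3, -5.5, 0.9]
grip_width: 0.0106
```

```bash
python3 st.py
```

```text
at [0.5479 0.1369 0.0732] th 154.76 tilt [ 0.0012 -0.0031]
[-7.3 -5.5  0.9] [-0.89  1.15  0.07] 0.0106
```

Emit:
play_rows --pt "0.5 -1 0 -0.08 5" --pt "0 0 0 -0.08 5" --pt "0 0 0 -0.08 5" --pt "0 0 0 -0.04 5" --pt "0 0 0 0 5"

```text
clock: 60.0
ee_pos: [0.5477, 0.1365, 0.0732]
tcp_rot: [[-0.987, 0.162, -0.001], [0.162, 0.987, -0.001], [0.001, -0.001, -1.0]]
contact_force: [-4.3, -3.8, -1.1]
grip_width: 0.0109
```

```bash
python3 st.py
```

```text
at [0.5477 0.1365 0.0732] th 170.65 tilt [ 0.0006 -0.0015]
[-4.3 -3.8 -1.1] [-0.75  0.67 -0.73] 0.0109
```

Emit:
play_rows --pt "0 0 0 -0.06 5" --pt "0 0 0 0 5"

```text
clock: 60.25
ee_pos: [0.5477, 0.1365, 0.0733]
tcp_rot: [[-0.994, 0.105, -0.001], [0.105, 0.994, -0.001], [0.001, -0.001, -1.0]]
contact_force: [-4.7, -4.3, -0.9]
grip_width: 0.0104
```

```bash
python3 st.py
```

```text
at [0.5477 0.1365 0.0733] th 173.98 tilt [ 0.0009 -0.0009]
[-4.7 -4.3 -0.9] [-0.73  0.77 -1.58] 0.0104
```

Torque rises from 0.07 to 1.6 Nm: the stop is reached. Let go and retreat.

Emit:
play_rows --pt "0 0 0 0 25" --pt "0 0 0 0 45" --pt "0 0 0 0 45" --pt "0 0 -30 0 45" --pt "0 0 -45 0 45" --pt "0 0 -45 0 45" --pt "30 0 0 0 45" --pt "30 0 0 0 45" --pt "0 0 0 0 45" --pt "0 0 0 0 45"

```text
clock: 61.5
ee_pos: [0.4892, 0.1438, 0.1926]
tcp_rot: [[-0.995, 0.101, 0.002], [0.101, 0.995, 0.0], [-0.002, 0.0, -1.0]]
contact_force: [0.1, 1.2, 0.4]
grip_width: 0.0446
```

```bash
python3 lock.py; python3 trav.py; python3 -c "
from h import *
save('side','s7',crop=(100,130,420,370),scale=2.4)"
```

```text
bar 840 ((549.6015014648438, 137.89195251464844), (11.922462463378906, 59.54939651489258), 79.41624450683594) z 0.0999778396593764
bar dir from +y ccw deg 79.41346596124424
969 x 0.4961 y [0.0165 0.0427] mid 0.0296 z 0.1007
577 x 0.4947 y [-0.1031 -0.0769] mid -0.0900 z 0.1005
867 x 0.5657 y [-0.0711 -0.0148] mid -0.0429 z 0.1317
bx -81.7 by 227.2 tip z 181.2 [-0.6 -0.3 -0.4] w 0.0451
```

View pics/s7.png

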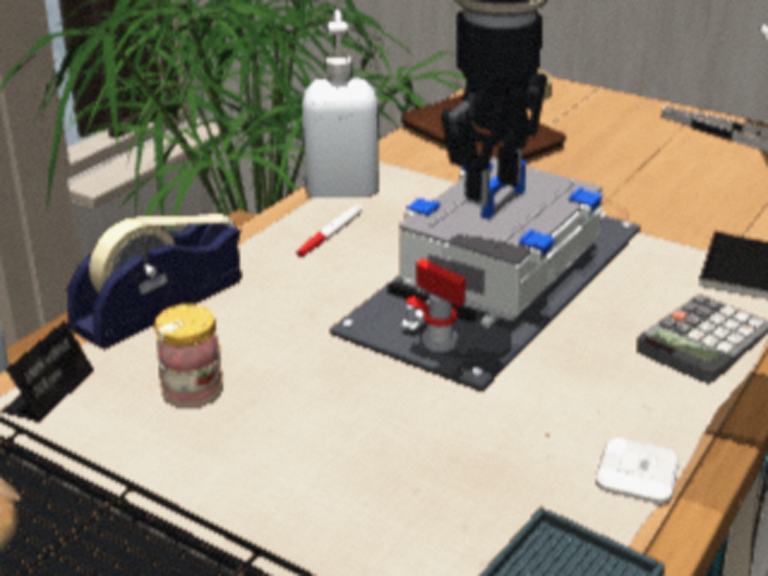

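The final side view shows the lock bar turned across the box, the lid and clips flat, no small jars left on the counter, and the arm clear.

```bash
python3 -c "
from h import *
print(bot.job_done())"
```

```text
the job is handed in; nothing more can be done
None
```

The job is done and handed in at about 62 s of the 210 s. Three small jars were on the counter, and all three stand upright in the box. The lid is seated and the clips were snapped down in the order a, c, b, d. The box was pushed home, and the lock was turned anticlockwise to its stop and released.

**Checks that agreed**
- The lid plate's top measured 94.8 mm above the counter when placed, against 95 expected.
- All four clips lay flat at about 100.6 mm after the last one was shut.
- The lock bar turned from 2.8° to 79.4°, which is the full-lock angle for the box's slight yaw. The torque rose to 1.6 Nm at the stop.
- The last view shows no small jars left on the counter, and the large jar and marker look undisturbed.

**Checks that disagreed or went wrong**
- **Box travel:** the box moved 53 mm, not 60, before stalling solidly at 33 N. The base plate showed about 30 mm beyond the rear wall at the start instead of 25. I took that to mean the box began about 6 mm in, so I judged it home. A gap of about 7 mm to the dark bar in front of it remains.
- **Fingertip position:** the shut fingertips sat about 11–13 mm behind the TCP, not 11 mm ahead. The first push at clip a therefore passed over it, and I repeated it lower.
- **Forces on the clips:** the fingers pressed clip a with a peak of about 56 N (47 N of it downwards). They also came down once on the edge of the open clip c with 33 N, because the arm had not reached its place. The clip was unharmed.

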